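# Clear the trap-service stack

### The job

The parts taken off a fishing trap are piled on the pale wooden board: take the pile apart from the top down, one piece at a time, and put each away, lying flat and right way up on the floor inside the rim of its own place before the next is put away. The grey zinc anode goes in the small red dish, the yellow float block in the blue tray, the black battery in the grey charging dock (the one with the power box and green lamp) and the clay brick in the green tray. Lower each piece gently instead of dropping it, and do not shift or tip over the amber jar or the pressure gauge.

Things in the scene. Friction and masses are not known exactly. Their poses are not given: they have to be found in the camera images.
- anode: Grey zinc anode block, top of the pile at the start: 30 wide (x) x 50 long (y) x 26 high (z) mm, about 0.2 kg, two dark bolt dots on top. Origin: centre of the underside; z up, y along its length, x across its width; either way round (half a turn) is the same for this task.
- float_block: Yellow float block with two white bands, under the anode: 42 wide (x) x 76 long (y) x 36 high (z) mm, about 0.09 kg. Origin: centre of the underside; z up, y along its length, x across its width; either way round (half a turn) is the same for this task.
- battery: Black battery pack with a blue band near each end, under the float: 50 wide (x) x 104 long (y) x 34 high (z) mm, about 0.3 kg. Origin: centre of the underside; z up, y along its length, x across its width; either way round (half a turn) is the same for this task.
- brick: Reddish clay ballast brick, bottom of the pile, lying on a fixed pale wooden board 96 x 166 x 10 mm (the board top is 10 mm above the bench): 62 wide (x) x 140 long (y) x 32 high (z) mm, about 0.6 kg. Origin: centre of the underside; z up, y along its length, x across its width; either way round (half a turn) is the same for this task.
- anode_tray: Small red dish for the anode, inside 50 wide (x) x 70 long (y) mm. Origin: centre of the tray area, at the underside on the bench; y along its length, x across. Floor top 5 mm above the bench, rim top 13 mm above the bench, rim 4 mm thick. Fixed to the bench.
- float_tray: Blue tray for the float block, inside 62 wide (x) x 96 long (y) mm. Origin: centre of the tray area, at the underside on the bench; y along its length, x across. Floor top 5 mm above the bench, rim top 13 mm above the bench, rim 4 mm thick. Fixed to the bench.
- charger: Grey charging dock for the battery, inside 70 wide (x) x 124 long (y) mm, with a power box 36 mm high, 62 mm wide and 24 mm deep beyond its +y end (from y = 66 to 90 mm) that carries a green lamp. Origin: centre of the tray area, at the underside on the bench; y along its length, x across. Floor top 5 mm above the bench, rim top 13 mm above the bench, rim 4 mm thick. Fixed to the bench.
- brick_tray: Green tray for the brick, inside 82 wide (x) x 160 long (y) mm. Origin: centre of the tray area, at the underside on the bench; y along its length, x across. Floor top 5 mm above the bench, rim top 13 mm above the bench, rim 4 mm thick. Fixed to the bench.
- jar: Amber glass jar with a white cap, upright and loose on the bench, 54 mm across, 75 mm high; not to be disturbed. Origin: centre of its underside, z up.
- gauge: Round pressure gauge lying face up, loose on the bench, 64 mm across, 27 mm high, white dial, brass stub 22 mm long to its -x side; not to be disturbed. Origin: centre of its underside, z up.
Not all that is in view belongs to the job. There is more than one size of the brick; the job needs the smaller. Of the things that look like the anode_tray, take the one that is nearest to the robot's base at the start.

How it is judged:
By the outcome, as a careful person would: the job done as asked, in the order asked, and still so for the second after the job is handed in, with the robot touching nothing.
It also fails if it takes over 112 s, if anything falls off the work surface, if the arm or the gripper's body presses on something with over 40 N, if the wrist force passes 120 N, or if a joint passes its speed limit or range.

### The arm

A 6-joint arm with a two-finger parallel gripper is mounted at the origin on the work surface. World frame = base frame: x ahead of the robot, y to its left, z up, the work surface at z = 0. Lengths are in m, angles in degrees, forces in N, time in s.
With the tool pointing down it reaches from about 0.325 to 0.85 m from the base axis. Payload 4.4 kg.
Tool frame: the origin (TCP) lies between the finger pads; the fingertips stand 14 mm ahead of it and the grasp point (between the pads) lies 5 mm behind it; y points along the fingers, x is the direction in which the jaws open and shut, and the axes are right-handed (so a half turn about y gives the same grasp; the last joint's range is limited). The gripper opens to 94 mm and grips with 3 to 60 N. Pads are 16 mm wide; open, the fingers measure 119 mm over their backs; the gripper's body (75 mm by 177 mm) begins 78 mm behind the grasp point.
Start: joints at [-84.425, 11.837, 88.321, -0, 79.842, -8.623], TCP at [0.141, -0.557, 0.219] pointing down, gripper open.
Joint ranges: [-156.59, 156.59], [-49.26, 127.26], [12.9, 141.05], [-63.56, 243.56], [4.71, 150.69], [-161.64, 161.64]. Speed limits (degrees/s): [159.86, 159.86, 180, 180, 180, 180].

### API

Orientations are given as [roll, pitch, yaw] about the fixed x, y, z axes, in that order (R = Rz(yaw) Ry(pitch) Rx(roll)).
In Python, from rig import ctrl gives the robot as it stands.
- The arm moves only by the tool carry_out, never from a script. Its argument "rows" is a list of rows, each an object of numbers: "ax", "ay", "az": the turn, a rotation vector about the world's x, y, z in degrees; "tx", "ty", "tz": the shift along the world's x, y, z in cm; "grip": the finger opening in cm, from 0 to 9.4. A call has exactly 8 rows; each row is the pose to reach, as a shift and turn from the pose commanded when the call began; what a row does not reach only later rows make up. A row lasts 1/12 s, in which the tool goes at most 41.7 mm and 7.16 degrees, less where a joint would pass 70% of its speed; a pose out of reach is approached as far as the arm can. A call with a gripper value outside its range is refused whole. The fingers move at their own pace and stop on an object; "newtons" is the grip in N (left out, the last holds). Time passes only in rows, so rows that repeat a pose let the fingers close, or fill a call up. It gives the time, the measured TCP pose, the force and the opening at its end, in the units of the state.
- ctrl.observe(): the state, without advancing time (a new reading comes with each control period).
- ctrl.snapshot(name): name is "scene" or "side" or "wrist"; returns a dict with "image" (400x640x3 uint8, red, green, blue), "depth" (400x640 float32, m along the optical axis (not along the pixel's ray), 0 where there is no reading), "fx", "fy", "cx", "cy" (pixels), "D" ([k1, k2, p1, p2, k3] as OpenCV has them; the pictures are not rectified), "cam_to_world" (4x4, takes a point from camera to world coordinates); the wrist camera has in their place "mount" (4x4, takes a point from camera to tool coordinates, whose origin is the TCP and whose axes are the tool frame's). Camera axes: x right, y up, looking along -z (the intrinsics and any distortion apply to the point x, -y, -z); pixel columns grow to the right and rows downward; lengths in m; the calibration is good to about 2 mm. A picture is of the moment at which its call begins: read the wrist's pose just before it.
- ctrl.finish_job(): hands the job in, once; it reports no verdict.
The state is a dict: "time_s": time; "joint_pos": joint angles; "dq": joint speeds; "joint_efforts": joint torques, N m; "tool_pos": TCP position; "orientation": TCP orientation; "ft_force": force on the tool from outside, world axes, zero at the start; "moment": the same for the moment, N m; "gripper_width": finger opening in m.
Only numpy, scipy, OpenCV 4.12 (cv2) and the standard library are available. Lean on these libraries where they do the work, as an engineer would, in place of code of your own. Each camera call takes 0.05 s, during which the arm holds its last target.

## Working session

There is one attempt and no reset: what is moved stays moved. The work goes in short steps, Python scripts to look and compute and a tool call to move; the robot and the scene stay as the last step left them, time stands still between calls to the robot, and variables do not carry over. Pictures are saved under pics/ and viewed, and the job is handed in when it is done.

Besides the shell and the picture viewer there is one more tool, called after "Call:" as name(argument=value, ...), one argument or row to a line, values as JSON. carry_out: Moves the arm, as the interface text tells. Its arguments: {"type":"object","properties":{"rows":{"type":"array"},"newtons":{"type":"number"}},"required":["rows"]}

```bash
mkdir -p pics; ls
python3 - <<'E'
from rig import ctrl
import cv2,numpy as np,pickle
print(ctrl.observe())
d={}
for n in ["scene","side","wrist"]:
    s=ctrl.snapshot(n); d[n]=s
    cv2.imwrite(f"pics/{n}0.png",s["image"][:,:,::-1])
    print(n,s["fx"],s["fy"],s["cx"],s["cy"],s["D"],s.get("cam_to_world",s.get("mount")))
pickle.dump(d,open("s0.pkl","wb"))
E
```

```text
pics
{'time_s': 0.0, 'joint_pos': array([-8.44249092e+01,  1.18849774e+01,  8.84041071e+01,  4.87506471e-04,
        7.98417679e+01, -8.62297097e+00]), 'dq': array([-0.09030986,  0.08557632,  0.00131522, -0.09850862,  0.02722287,
        0.00310403]), 'joint_efforts': array([ 3.28100105e-04, -3.70884454e+01, -2.81417745e+01,  6.98040985e-02,
        3.61907808e-02, -1.88862259e-04]), 'tool_pos': array([ 0.14094869, -0.55665572,  0.2182893 ]), 'orientation': array([-89.97990679,   0.12930136, -75.80200213]), 'ft_force': array([ 0.13784674, -0.23403289, -0.37063423]), 'moment': array([-0.03287995,  0.02439443, -0.00914893]), 'gripper_width': 0.09417510460398816}
scene 367.8096358702687 367.8096358702687 319.4833187996443 195.37804604337367 [-0.05300087  0.          0.          0.          0.        ] [[ 0.71882766 -0.40925915  0.56195529  1.0797989 ]
 [ 0.69484682  0.44830191 -0.56232846 -0.69032347]
 [-0.02178756  0.7946901   0.60662423  0.75236992]
 [ 0.          0.          0.          1.        ]]
side 482.278919714105 482.278919714105 321.9003635833033 200.29243352491355 [-0.03250742  0.          0.          0.          0.        ] [[-0.9528678   0.21690064 -0.21212513  0.21782357]
 [-0.30338356 -0.67853437  0.66899143  0.70204985]
 [ 0.00117048  0.70181566  0.71235764  0.92877639]
 [ 0.          0.          0.          1.        ]]
wrist 291.5968535974142 291.5968535974142 318.7592717279433 199.8103662175615 [-0.01909252  0.          0.          0.          0.        ] [[ 9.99999999e-01  2.69685289e-05  2.00815420e-05  4.76994009e-04]
 [ 1.17603590e-05  2.78986208e-01 -9.60295109e-01 -1.66259702e-01]
 [-3.15002196e-05  9.60295108e-01  2.78986208e-01  8.15734303e-02]
 [ 0.00000000e+00  0.00000000e+00  0.00000000e+00  1.00000000e+00]]
```

View pics/scene0.png

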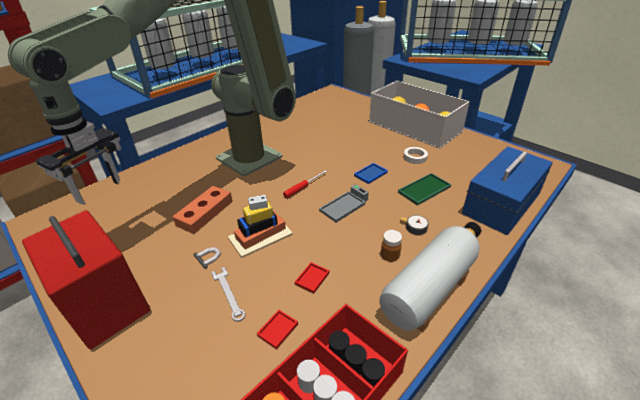

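View pics/side0.png

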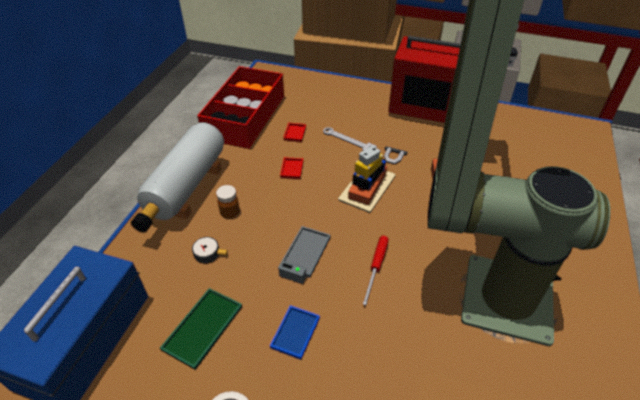

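View pics/wrist0.png

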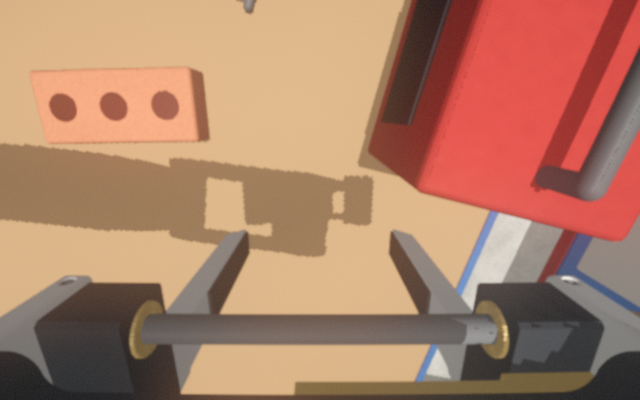

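The scene view shows the pile at (260,215), red dishes at (312,277) and (278,328), the dock at (345,203), the blue tray at (370,172), the green tray at (425,188), the jar at (391,245) and the gauge at (416,224). A second, larger three-hole brick is at (203,208). Next I'll localise these.

```bash
cat > h.py <<'E'
import numpy as np,cv2
from scipy.spatial.transform import Rotation as R
def K(s): return np.array([[s["fx"],0,s["cx"]],[0,s["fy"],s["cy"]],[0,0,1.]])
def toolT(o):
    T=np.eye(4); T[:3,:3]=R.from_euler('xyz',o["orientation"],degrees=True).as_matrix(); T[:3,3]=o["tool_pos"]; return T
def c2w(s,o=None):
    return s["cam_to_world"] if "cam_to_world" in s else toolT(o)@s["mount"]
def rays(s,uv):
    n=cv2.undistortPoints(np.asarray(uv,float).reshape(-1,1,2),K(s),np.array(s["D"],float)).reshape(-1,2)
    return np.c_[n[:,0],-n[:,1],-np.ones(len(n))]
def cloud(s,o=None):
    h,w=s["depth"].shape
    v,u=np.mgrid[:h,:w]
    r=rays(s,np.c_[u.ravel(),v.ravel()])*s["depth"].reshape(-1,1)
    T=c2w(s,o); P=r@T[:3,:3].T+T[:3,3]
    P[s["depth"].ravel()==0]=np.nan
    return P.reshape(h,w,3)
def at_z(s,uv,z,o=None):
    T=c2w(s,o); d=rays(s,uv)@T[:3,:3].T; c=T[:3,3]
    return c+d*((z-c[2])/d[:,2])[:,None]
def proj(s,P,o=None):
    T=np.linalg.inv(c2w(s,o)); p=np.asarray(P)@T[:3,:3].T+T[:3,3]
    n=np.c_[p[:,0],-p[:,1],-p[:,2]]
    return cv2.projectPoints(n.reshape(-1,1,3),np.zeros(3),np.zeros(3),K(s),np.array(s["D"],float))[0].reshape(-1,2)
E
python3 - <<'E'
import pickle,cv2,numpy as np
from h import *
d=pickle.load(open("s0.pkl","rb"))
pts={"scene":dict(pile=(258,202),red1=(312,277),red2=(278,328),dock=(345,205),blue=(370,172),green=(425,188),jar=(391,236),gauge=(417,224),brickL=(203,200),bench=(300,240)),
"side":dict(pile=(370,150),red1=(292,168),red2=(295,132),dock=(307,250),blue=(296,332),green=(203,327),jar=(227,190),gauge=(205,248),bench=(330,200))}
for n in pts:
    P=cloud(d[n])
    for k,(u,v) in pts[n].items(): print(n,k,np.nanmedian(P[v-1:v+2,u-1:u+2],axis=(0,1)).round(3))
im=d["scene"]["image"][:,:,::-1]; cv2.imwrite("pics/sc1.png",cv2.resize(im[150:350,160:480],(800,500),interpolation=cv2.INTER_CUBIC))
im=d["side"]["image"][:,:,::-1]; cv2.imwrite("pics/si1.png",cv2.resize(im[110:370,150:450],(692,600),interpolation=cv2.INTER_CUBIC))
E
```

```text
scene pile [ 0.404 -0.252  0.135]
scene red1 [ 0.615 -0.261  0.003]
scene red2 [ 0.664 -0.421  0.004]
scene dock [0.484 0.022 0.003]
scene blue [0.424 0.231 0.003]
scene green [0.625 0.275 0.004]
scene jar [ 0.714 -0.061  0.074]
scene gauge [0.715 0.078 0.025]
scene brickL [ 0.161 -0.298  0.04 ]
scene bench [ 0.488 -0.185 -0.002]
side pile [ 0.391 -0.25   0.139]
side red1 [ 0.615 -0.263  0.005]
side red2 [ 0.664 -0.426  0.005]
side dock [0.476 0.008 0.006]
side blue [0.426 0.226 0.006]
side green [0.62  0.276 0.006]
side jar [ 0.713 -0.062  0.077]
side gauge [0.704 0.093 0.028]
side bench [ 0.474 -0.177  0.   ]
```

View pics/sc1.png

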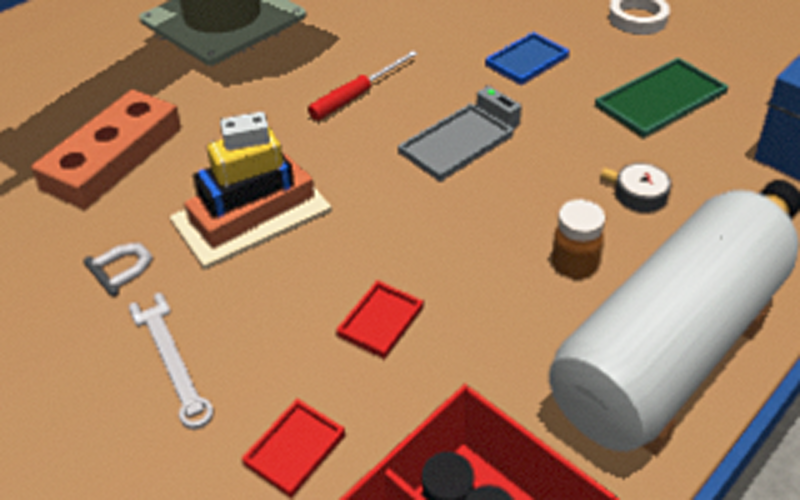

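View pics/si1.png

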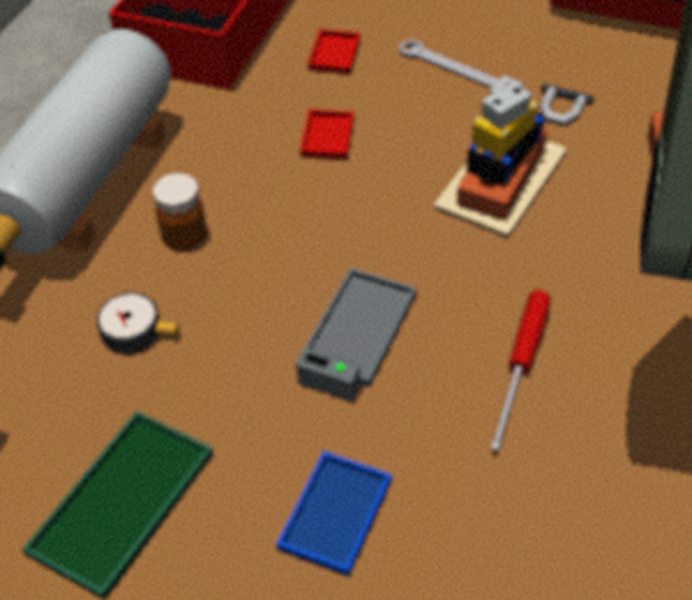

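Both red dishes (rig candidates) measured: the one at scene pixel (312,277) is 0.67 m from the base and the one at (278,328) is 0.79 m, so I'm using the first. The brick for the job is the one in the pile, not the three-hole brick at (203,208). Next I'll fit poses.

```bash
cat > fit.py <<'E'
import numpy as np,cv2
from scipy.optimize import minimize
from h import *
UP=4
def boxhull(s,p,w,l,z0,z1,o=None):
    x,y,a=p; c,sn=np.cos(a),np.sin(a)
    C=np.array([(i*w/2,j*l/2,z) for i in(-1,1) for j in(-1,1) for z in(z0,z1)])
    W=np.c_[x+c*C[:,0]-sn*C[:,1], y+sn*C[:,0]+c*C[:,1], C[:,2]]
    return cv2.convexHull(proj(s,W,o).astype(np.float32)).reshape(-1,2)
def raster(h,roi):
    u0,v0,u1,v1=roi
    m=np.zeros(((v1-v0)*UP,(u1-u0)*UP),np.uint8)
    q=((h-[u0,v0]+0.5)*UP-0.5)
    cv2.fillConvexPoly(m,np.round(q*16).astype(np.int32),255,cv2.LINE_AA,4)
    return cv2.resize(m,(u1-u0,v1-v0),interpolation=cv2.INTER_AREA)/255.
def fit(views,p0,w,l,z0,z1,ign=None):
    """views: list of (snap,mask float,roi,o[,weight])"""
    def cost(p):
        t=0
        for s,m,roi,o,wt in views:
            r=raster(boxhull(s,p,w,l,z0,z1,o),roi); mm=m[roi[1]:roi[3],roi[0]:roi[2]]; ww=1 if wt is None else wt[roi[1]:roi[3],roi[0]:roi[2]]
            t+=(((r-mm)**2)*ww).sum()/max(mm.sum(),1)
        return t
    best=None
    for da in (0,0.15,-0.15):
        q=np.array(p0,float)+[0,0,da]
        r=minimize(cost,q,method="Nelder-Mead",options=dict(initial_simplex=[q,q+[.01,0,0],q+[0,.01,0],q+[0,0,.1]],xatol=1e-4,fatol=1e-5,maxiter=400))
        if best is None or r.fun<best.fun: best=r
    return best.x,best.fun
def roi_of(s,p,w,l,z0,z1,o=None,pad=10):
    h=boxhull(s,p,w,l,z0,z1,o); a=np.floor(h.min(0)-pad).astype(int); b=np.ceil(h.max(0)+pad).astype(int)
    return max(a[0],0),max(a[1],0),min(b[0],640),min(b[1],400)
def hsv(s): return cv2.cvtColor(s["image"],cv2.COLOR_RGB2HSV_FULL).astype(int)
E
cat > trays.py <<'E'
import pickle
from fit import *
d=pickle.load(open("s0.pkl","rb"))
def red(s):
    H=hsv(s); return (((H[...,0]<12)|(H[...,0]>245))&(H[...,1]>170)&(H[...,2]>90)).astype(float)
def grn(s):
    H=hsv(s); return ((H[...,0]>85)&(H[...,0]<130)&(H[...,1]>110)).astype(float)
def blu(s):
    H=hsv(s); return ((H[...,0]>140)&(H[...,0]<175)&(H[...,1]>120)).astype(float)
def gry(s):
    H=hsv(s); return ((H[...,1]<70)).astype(float)
spec=dict(red1=(red,(.615,-.262),50,70),red2=(red,(.664,-.424),50,70),blue=(blu,(.425,.228),62,96),green=(grn,(.622,.275),82,160))
if __name__=="__main__":
  for k,(f,c,w,l) in spec.items():
    for cams in (["scene"],["side"],["scene","side"]):
        res=[]
        for a0 in np.radians([-60,-30,0,30,60,90]):
            V=[(d[n],f(d[n]),roi_of(d[n],(*c,a0),.18,.18,0,.013),None,None) for n in cams]
            res.append(fit(V,(*c,a0),(w+8)/1e3,(l+8)/1e3,0,.013))
        p,e=min(res,key=lambda t:t[1]); print(k,cams,p[:2].round(4),np.degrees(p[2]).round(1),round(e,4))
E
python3 trays.py
python3 - <<'E'
import pickle,cv2
d=pickle.load(open("s0.pkl","rb"))
im=d["scene"]["image"][170:260,225:385,::-1]; a=cv2.resize(im,None,fx=5,fy=5,interpolation=cv2.INTER_CUBIC)
cv2.imwrite("pics/sc2.png",a)
im=d["side"]["image"][130:290,270:400,::-1]; a=cv2.resize(im,None,fx=3.7,fy=3.7,interpolation=cv2.INTER_CUBIC)
cv2.imwrite("pics/si2.png",a)
E
```

```text
red1 ['scene'] [ 0.6155 -0.2629] 14.0 0.5594
red1 ['side'] [ 0.6174 -0.268 ] 13.2 0.355
red1 ['scene', 'side'] [ 0.6161 -0.2636] 12.7 0.9199
red2 ['scene'] [ 0.6647 -0.4233] 8.3 0.725
red2 ['side'] [ 0.6665 -0.428 ] 9.3 0.4842
red2 ['scene', 'side'] [ 0.6656 -0.4249] 9.5 1.2159
blue ['scene'] [0.4292 0.2263] -1.0 0.1375
blue ['side'] [0.4286 0.2229] -2.8 0.0711
blue ['scene', 'side'] [0.4288 0.2237] -2.6 0.2124
green ['scene'] [0.6225 0.2776] -8.2 0.2245
green ['side'] [0.6241 0.2715] -10.0 0.1165
green ['scene', 'side'] [0.6222 0.2731] -8.5 0.3499
```

View pics/sc2.png

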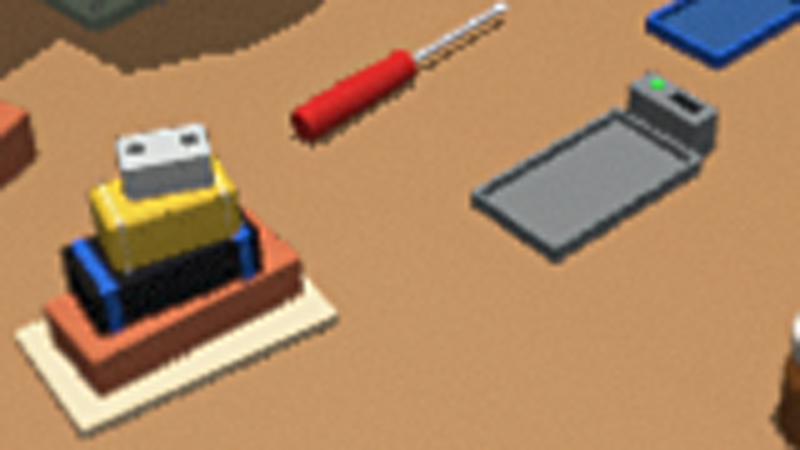

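View pics/si2.png

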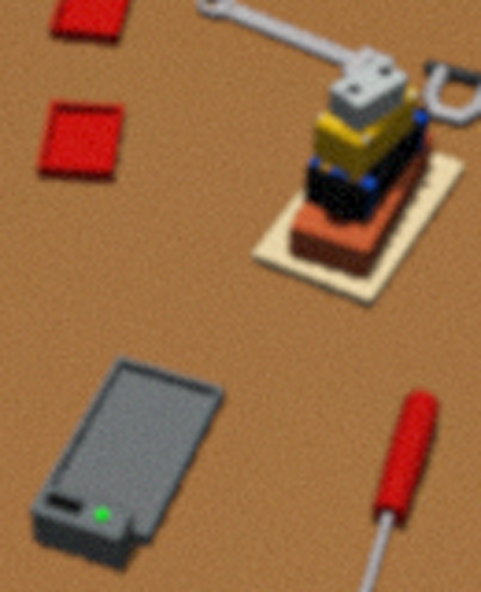

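Run:
```python
import pickle
from fit import *
d=pickle.load(open("s0.pkl","rb"))
s=d["scene"]
def c(l): return np.array(l,float)/5+[225,170]
P=at_z(s,c([(85,433),(335,318),(15,333)]),.01); print("board",P.round(3),np.degrees(np.arctan2(*(P[1]-P[0])[1::-1])))
P=at_z(s,c([(120,163),(205,150),(210,180),(205,127),(118,140)]),.138);print("anode",P.round(3))
P=at_z(s,c([(472,196),(556,256),(703,160),(615,110)]),.013);print("dock",P.round(4),P.mean(0).round(4))
for a,b in ((0,3),(1,2),(0,1),(3,2)): v=P[b]-P[a];print(np.linalg.norm(v).round(4),np.degrees(np.arctan2(v[1],v[0])).round(1))
s=d["side"]
P=at_z(s,np.array([(36,508),(122,358),(222,392),(150,540)])/3.7+[270,130],.013);print("dock",P.round(4),P.mean(0).round(4))
for a,b in ((0,1),(3,2),(1,2)): v=P[b]-P[a];print(np.linalg.norm(v).round(4),np.degrees(np.arctan2(v[1],v[0])).round(1))
H=hsv(s); print(H[163:172:4,286:300:4].tolist(), H[200,330])
```

```text
board [[ 0.428 -0.346  0.01 ]
 [ 0.461 -0.19   0.01 ]
 [ 0.332 -0.327  0.01 ]] 77.93795959980376
anode [[ 0.392 -0.273  0.138]
 [ 0.417 -0.234  0.138]
 [ 0.44  -0.249  0.138]
 [ 0.401 -0.221  0.138]
 [ 0.375 -0.261  0.138]]
dock [[ 0.4447 -0.0569  0.013 ]
 [ 0.522  -0.0635  0.013 ]
 [ 0.5293  0.0701  0.013 ]
 [ 0.4524  0.0728  0.013 ]] [0.4871 0.0056 0.013 ]
0.1299 86.6
0.1338 86.9
0.0776 -4.9
0.0769 -2.0
dock [[ 0.5178  0.0824  0.013 ]
 [ 0.5076 -0.0539  0.013 ]
 [ 0.4336 -0.0456  0.013 ]
 [ 0.4411  0.0838  0.013 ]] [0.475  0.0167 0.013 ]
0.1367 -94.3
0.1296 -93.3
0.0745 173.6
[[[1, 242, 197], [2, 242, 202], [2, 236, 201], [0, 233, 199]], [[1, 236, 201], [1, 240, 198], [1, 234, 202], [1, 231, 203]], [[2, 241, 202], [1, 238, 199], [1, 227, 207], [0, 238, 199]]] [ 22 155 158]
```

Call:
carry_out(
  rows=[
    {"tx": 3.2, "ty": 3.8, "tz": 0.7},
    {"tx": 6.4, "ty": 7.6, "tz": 1.5},
    {"tx": 9.6, "ty": 11.4, "tz": 2.3},
    {"tx": 12.8, "ty": 15.2, "tz": 3},
    {"tx": 16, "ty": 19, "tz": 3.8},
    {"tx": 19, "ty": 22.6, "tz": 4.5},
    {"tx": 22, "ty": 26, "tz": 5.3},
    {"tx": 24.5, "ty": 29, "tz": 6},
  ],
)

```text
invalid input at $.rows[0]: expected keys ax, ay, az, tx, ty, tz, grip
```

Call:
carry_out(
  rows=[
    {"ax": 0, "ay": 0, "az": 6, "tx": 3, "ty": 3.6, "tz": 0.8, "grip": 9.4},
    {"ax": 0, "ay": 0, "az": 12, "tx": 6, "ty": 7.2, "tz": 1.6, "grip": 9.4},
    {"ax": 0, "ay": 0, "az": 18, "tx": 9, "ty": 10.8, "tz": 2.4, "grip": 9.4},
    {"ax": 0, "ay": 0, "az": 24, "tx": 12, "ty": 14.4, "tz": 3.2, "grip": 9.4},
    {"ax": 0, "ay": 0, "az": 30, "tx": 15, "ty": 18, "tz": 4, "grip": 9.4},
    {"ax": 0, "ay": 0, "az": 36, "tx": 18, "ty": 21.6, "tz": 4.8, "grip": 9.4},
    {"ax": 0, "ay": 0, "az": 42, "tx": 21, "ty": 25.2, "tz": 5.6, "grip": 9.4},
    {"ax": 0, "ay": 0, "az": 43, "tx": 24.5, "ty": 29, "tz": 6, "grip": 9.4},
  ],
)

```text
time_s: 0.82
tool_pos: [0.3532, -0.3038, 0.274]
orientation: [-90.0, -0.0, -32.6]
ft_force: [0.3, -0.7, -1.0]
gripper_width: 0.0943
```

```bash
cat > snap.py <<'E'
import sys,pickle,cv2
from rig import ctrl
def take(name,tag,png=True):
    o=ctrl.observe(); s=ctrl.snapshot(name); pickle.dump((s,o),open(f"{tag}.pkl","wb"))
    if png: cv2.imwrite(f"pics/{tag}.png",s["image"][:,:,::-1])
    return s,o
if __name__=="__main__":
    for a in sys.argv[2:]: s,o=take(a,f"{a}_{sys.argv[1]}")
    print(o["time_s"],o["tool_pos"].round(4),o["orientation"].round(2),o["gripper_width"],abs(o["dq"]).max().round(2),o["ft_force"].round(2))
E
python3 snap.py 1 wrist scene side
```

```text
0.9167 [ 0.3558 -0.3014  0.2744] [-89.9   -0.12 -32.32] 0.09439995384465998 5.23 [-0.02 -0.51  0.38]
```

View pics/wrist_1.png

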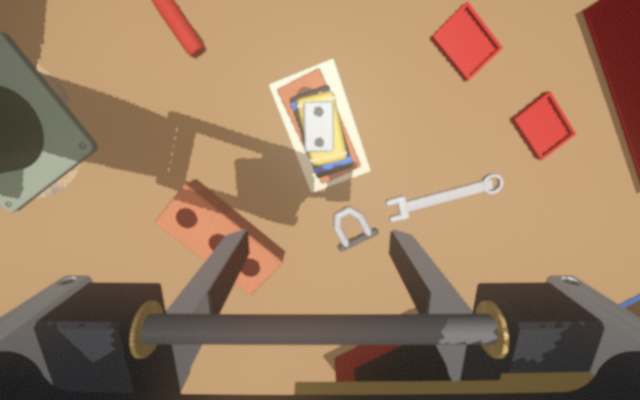

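```bash
cat > an.py <<'E'
import pickle,sys
from fit import *
s,o=pickle.load(open(sys.argv[1],"rb"))
def m_an(s):
    H=hsv(s); return ((H[...,1]<60)&(H[...,2]>110)).astype(float)
def m_red(s):
    H=hsv(s); return (((H[...,0]<9)|(H[...,0]>245))&(H[...,1]>190)&(H[...,2]>90)).astype(float)
T=o if "cam_to_world" not in s else None
m=m_an(s); p0=(.40,-.247,np.radians(-33))
mm=cv2.morphologyEx(m.astype(np.uint8),cv2.MORPH_CLOSE,np.ones((7,7),np.uint8)).astype(float)
roi=roi_of(s,p0,.06,.08,.112,.138,T,pad=4)
p,e=fit([(s,mm,roi,T,None)],p0,.030,.050,.112,.138); print("anode",p[:2].round(4),np.degrees(p[2]).round(1),round(e,3))
if len(sys.argv)>2:
  for c in ((.616,-.264),):
    p0=(*c,np.radians(13)); roi=roi_of(s,p0,.08,.1,0,.013,T)
    p,e=fit([(s,m_red(s),roi,T,None)],p0,.058,.078,0,.013); print("red",p[:2].round(4),np.degrees(p[2]).round(1),round(e,3))
E
python3 an.py wrist_1.pkl 1; python3 an.py scene_1.pkl 1
```

```text
anode [ 0.3912 -0.2444] -33.3 0.606
red [ 0.4449 -0.2873] 77.9 0.0
anode [ 0.3891 -0.2439] -32.8 0.667
red [ 0.6142 -0.2606] 13.9 0.178
```

Call:
carry_out(
  rows=[
    {"ax": 0, "ay": 0, "az": 0, "tx": 1, "ty": 1, "tz": 0, "grip": 9.4},
    {"ax": 0, "ay": 0, "az": 0, "tx": 1, "ty": 2, "tz": -1, "grip": 9.4},
    {"ax": 0, "ay": 0, "az": 0, "tx": 1, "ty": 2, "tz": -2, "grip": 9.4},
    {"ax": 0, "ay": 0, "az": 0, "tx": 1, "ty": 2, "tz": -2, "grip": 9.4},
    {"ax": 0, "ay": 0, "az": 0, "tx": 1, "ty": 2, "tz": -2, "grip": 9.4},
    {"ax": 0, "ay": 0, "az": 0, "tx": 1, "ty": 2, "tz": -2, "grip": 9.4},
    {"ax": 0, "ay": 0, "az": 0, "tx": 1, "ty": 2, "tz": -2, "grip": 9.4},
    {"ax": 0, "ay": 0, "az": 0, "tx": 1, "ty": 2, "tz": -2, "grip": 9.4},
  ],
)

```text
time_s: 1.63
tool_pos: [0.3624, -0.2863, 0.2538]
orientation: [-90.0, -0.0, -32.9]
ft_force: [0.0, 0.0, 0.3]
gripper_width: 0.0939
```

```bash
python3 snap.py 2 wrist; python3 an.py wrist_2.pkl 1
```

```text
1.6333 [ 0.3624 -0.2863  0.2538] [-9.002e+01 -4.000e-02 -3.286e+01] 0.09388394051130013 0.33 [0.01 0.03 0.29]
anode [ 0.3914 -0.244 ] -33.4 0.582
red [ 0.5971 -0.3847] 60.1 0.0
```

View pics/wrist_2.png

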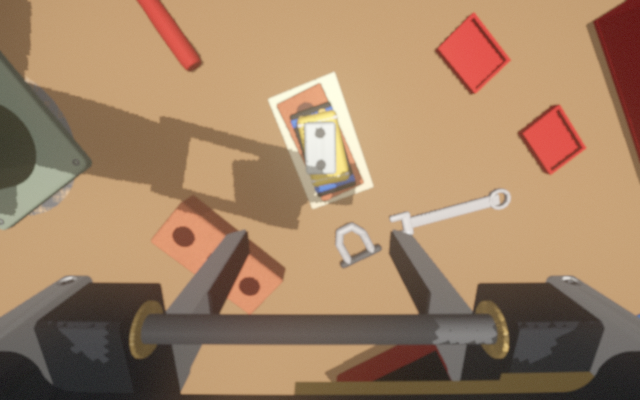

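```bash
sed -i 's/H\[...,1\]>190/H[...,1]>165/' an.py
python3 - <<'E'
import pickle
from fit import *
s,o=pickle.load(open("wrist_2.pkl","rb"))
H=hsv(s); print(H[55,475],H[140,550],H[145,320],H[90,290],H[130,310])
im=s["image"][:,:,::-1].copy()
big=cv2.resize(im,None,fx=4,fy=4,interpolation=cv2.INTER_CUBIC)
for p,w,l,z0,z1 in (((.3913,-.2442,np.radians(-33.3)),.03,.05,.112,.138),((.6142,-.2606,np.radians(14)),.058,.078,0,.013)):
    cv2.polylines(big,[np.round(boxhull(s,p,w,l,z0,z1,o)*4+1.5).astype(int)],True,(255,0,255),1)
cv2.imwrite("pics/ov2.png",np.hstack([big[240:900,1020:1540][:600,:400],big[0:600,1700:2100]]))
E
python3 an.py wrist_2.pkl 1
```

```text
[  2 168 228] [  3 170 225] [ 43   6 240] [ 33  35 235] [ 43   6 244]
anode [ 0.3914 -0.244 ] -33.4 0.582
red [ 0.6152 -0.2634] 12.2 0.425
```

View pics/ov2.png

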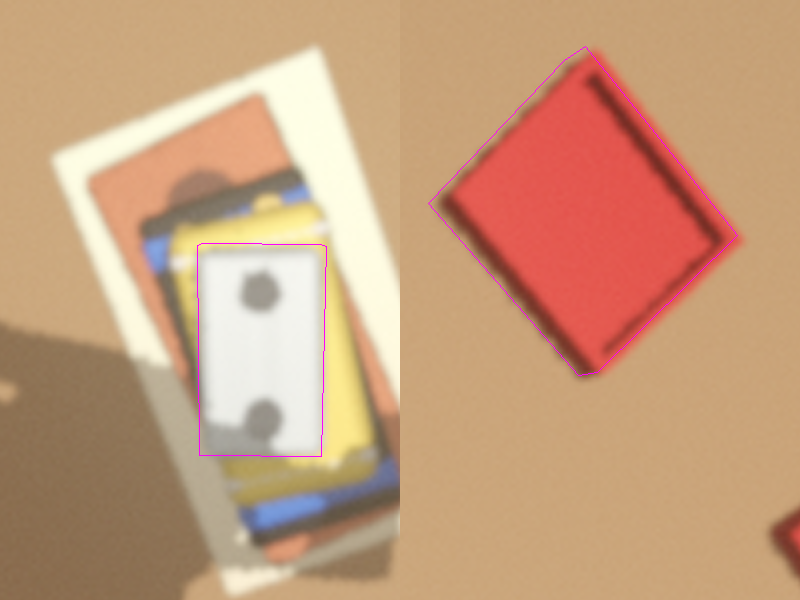

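Call:
carry_out(
  rows=[
    {"ax": 0, "ay": 0, "az": 0, "tx": 1.5, "ty": 2.1, "tz": 0, "grip": 8},
    {"ax": 0, "ay": 0, "az": -0.4, "tx": 2.9, "ty": 4.2, "tz": -1, "grip": 7},
    {"ax": 0, "ay": 0, "az": -0.4, "tx": 2.9, "ty": 4.2, "tz": -3.5, "grip": 6},
    {"ax": 0, "ay": 0, "az": -0.4, "tx": 2.9, "ty": 4.2, "tz": -6, "grip": 6},
    {"ax": 0, "ay": 0, "az": -0.4, "tx": 2.9, "ty": 4.2, "tz": -8.5, "grip": 6},
    {"ax": 0, "ay": 0, "az": -0.4, "tx": 2.9, "ty": 4.2, "tz": -8.5, "grip": 6},
    {"ax": 0, "ay": 0, "az": -0.4, "tx": 2.9, "ty": 4.2, "tz": -8.5, "grip": 6},
    {"ax": 0, "ay": 0, "az": -0.4, "tx": 2.9, "ty": 4.2, "tz": -8.5, "grip": 6},
  ],
)

```text
time_s: 2.35
tool_pos: [0.3922, -0.2444, 0.1699]
orientation: [-90.0, -0.1, -33.2]
ft_force: [0.0, -0.0, 0.3]
gripper_width: 0.0597
```

```bash
python3 snap.py 3 wrist
python3 - <<'E'
import pickle
from fit import *
s,o=pickle.load(open("wrist_3.pkl","rb"))
im=s["image"][:,:,::-1].copy()
big=cv2.resize(im,None,fx=4,fy=4,interpolation=cv2.INTER_CUBIC)
cv2.polylines(big,[np.round(boxhull(s,(.3913,-.2442,np.radians(-33.3)),.03,.05,.112,.138,o)*4+1.5).astype(int)],True,(255,0,255),1)
cv2.imwrite("pics/ov3.png",big[500:1100,900:1700])
E
```

```text
2.35 [ 0.3922 -0.2444  0.1699] [-90.02  -0.12 -33.21] 0.05969049421170156 1.17 [ 0.01 -0.04  0.3 ]
```

View pics/ov3.png

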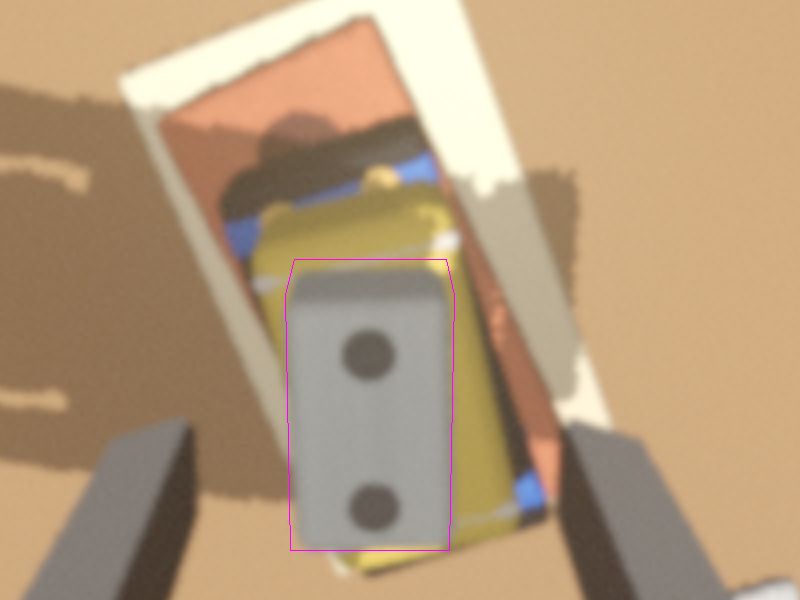

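The anode sits centred between the fingers: its outline spans (290–450) in this crop and the fingers are at 195 and 560. I'll descend and close.

Call:
carry_out(
  rows=[
    {"ax": 0, "ay": 0, "az": 0, "tx": 0, "ty": 0, "tz": -1.5, "grip": 6},
    {"ax": 0, "ay": 0, "az": 0, "tx": 0, "ty": 0, "tz": -2.7, "grip": 6},
    {"ax": 0, "ay": 0, "az": 0, "tx": 0, "ty": 0, "tz": -3.4, "grip": 6},
    {"ax": 0, "ay": 0, "az": 0, "tx": 0, "ty": 0, "tz": -3.4, "grip": 5},
    {"ax": 0, "ay": 0, "az": 0, "tx": 0, "ty": 0, "tz": -3.4, "grip": 3.6},
    {"ax": 0, "ay": 0, "az": 0, "tx": 0, "ty": 0, "tz": -3.4, "grip": 2},
    {"ax": 0, "ay": 0, "az": 0, "tx": 0, "ty": 0, "tz": -3.4, "grip": 2},
    {"ax": 0, "ay": 0, "az": 0, "tx": 0, "ty": 0, "tz": -3.4, "grip": 2},
  ],
  newtons=20,
)

```text
time_s: 3.07
tool_pos: [0.3919, -0.2439, 0.1353]
orientation: [-90.0, -0.1, -33.2]
ft_force: [-0.4, 0.5, 0.7]
gripper_width: 0.0305
```

Run:
```python
import pickle
from fit import *
d=pickle.load(open("s0.pkl","rb"))
P=np.concatenate([cloud(d[n])[:, :].reshape(-1,3) for n in ("scene","side")])
P=P[np.isfinite(P).all(1)]
for name,c in dict(red=(.615,-.263),dock=(.481,.011),blue=(.428,.225),green=(.623,.275)).items():
    q=P[(P[:,2]>.08)&(P[:,2]<.4)]
    r=np.hypot(q[:,0]-c[0],q[:,1]-c[1]); i=np.argsort(r)[:1]; print(name,r[i],q[i].round(3))
```

```text
red [0.16174484] [[ 0.769 -0.313  0.08 ]]
dock [0.23227323] [[ 0.417 -0.212  0.081]]
blue [0.26158987] [[0.208 0.083 0.282]]
green [0.14864533] [[0.771 0.259 0.101]]
```

Call:
carry_out(
  rows=[
    {"ax": 0, "ay": 0, "az": 0, "tx": 0, "ty": 0, "tz": 0.7, "grip": 2},
    {"ax": 0, "ay": 0, "az": 0, "tx": 0, "ty": 0, "tz": 2, "grip": 2},
    {"ax": 0, "ay": 0, "az": 5, "tx": 2, "ty": 0, "tz": 3.5, "grip": 2},
    {"ax": 0, "ay": 0, "az": 11, "tx": 4.5, "ty": -0.3, "tz": 4, "grip": 2},
    {"ax": 0, "ay": 0, "az": 17, "tx": 7.5, "ty": -0.6, "tz": 4, "grip": 2},
    {"ax": 0, "ay": 0, "az": 23, "tx": 10.5, "ty": -0.9, "tz": 4, "grip": 2},
    {"ax": 0, "ay": 0, "az": 29, "tx": 13.5, "ty": -1.2, "tz": 4, "grip": 2},
    {"ax": 0, "ay": 0, "az": 35, "tx": 16.5, "ty": -1.5, "tz": 4, "grip": 2},
  ],
)

```text
time_s: 3.73
tool_pos: [0.5577, -0.2584, 0.1747]
orientation: [-90.0, 0.0, 2.1]
ft_force: [-0.8, 0.2, -0.5]
gripper_width: 0.0301
```

Call:
carry_out(
  rows=[
    {"ax": 0, "ay": 0, "az": 5, "tx": 2.5, "ty": -0.2, "tz": 0, "grip": 2},
    {"ax": 0, "ay": 0, "az": 10, "tx": 5, "ty": -0.4, "tz": -1, "grip": 2},
    {"ax": 0, "ay": 0, "az": 11, "tx": 5.7, "ty": -0.5, "tz": -3, "grip": 2},
    {"ax": 0, "ay": 0, "az": 11, "tx": 5.7, "ty": -0.5, "tz": -5, "grip": 2},
    {"ax": 0, "ay": 0, "az": 11, "tx": 5.7, "ty": -0.5, "tz": -7, "grip": 2},
    {"ax": 0, "ay": 0, "az": 11, "tx": 5.7, "ty": -0.5, "tz": -8.5, "grip": 2},
    {"ax": 0, "ay": 0, "az": 11, "tx": 5.7, "ty": -0.5, "tz": -8.5, "grip": 2},
    {"ax": 0, "ay": 0, "az": 11, "tx": 5.7, "ty": -0.5, "tz": -8.5, "grip": 2},
  ],
)

```text
time_s: 4.4
tool_pos: [0.6125, -0.263, 0.0883]
orientation: [-89.9, 0.1, 12.8]
ft_force: [0.8, -0.4, -1.6]
gripper_width: 0.0303
```

```bash
python3 snap.py 4 wrist scene side; python3 an.py wrist_4.pkl 1 | tail -1
python3 - <<'E'
import pickle
from fit import *
s,o=pickle.load(open("wrist_4.pkl","rb"))
im=s["image"][:,:,::-1].copy()
big=cv2.resize(im,None,fx=3,fy=3,interpolation=cv2.INTER_CUBIC)
cv2.polylines(big,[np.round(boxhull(s,(.6152,-.2633,np.radians(13)),.058,.078,0,.013,o)*3+1).astype(int)],True,(255,255,0),1)
cv2.imwrite("pics/ov4.png",big[300:900,560:1360])
E
```

```text
4.5 [ 0.6143 -0.2641  0.091 ] [-90.09  -0.1   12.8 ] 0.029601688733808466 0.9 [ 0.56 -0.53 -1.01]
red [ 0.6158 -0.264 ] 11.1 2.585
```

View pics/ov4.png

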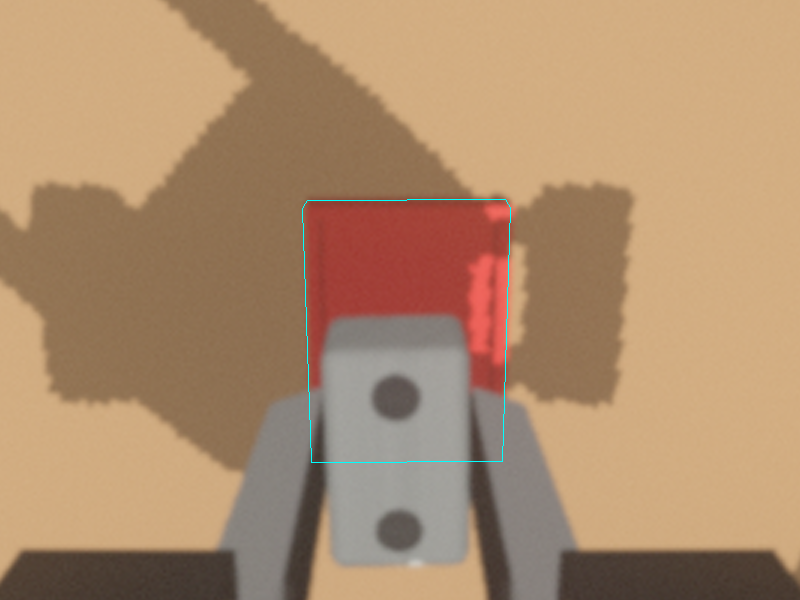

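The dish outline overlay matches the dish, and the anode is aligned over it. Lowering it now.

Call:
carry_out(
  rows=[
    {"ax": 0, "ay": 0, "az": 0, "tx": 0.1, "ty": 0.1, "tz": -2, "grip": 2},
    {"ax": 0, "ay": 0, "az": 0, "tx": 0.1, "ty": 0.1, "tz": -3.5, "grip": 2},
    {"ax": 0, "ay": 0, "az": 0, "tx": 0.1, "ty": 0.1, "tz": -4.7, "grip": 2},
    {"ax": 0, "ay": 0, "az": 0, "tx": 0.1, "ty": 0.1, "tz": -5.4, "grip": 2},
    {"ax": 0, "ay": 0, "az": 0, "tx": 0.1, "ty": 0.1, "tz": -5.7, "grip": 2},
    {"ax": 0, "ay": 0, "az": 0, "tx": 0.1, "ty": 0.1, "tz": -5.9, "grip": 2},
    {"ax": 0, "ay": 0, "az": 0, "tx": 0.1, "ty": 0.1, "tz": -6, "grip": 2},
    {"ax": 0, "ay": 0, "az": 0, "tx": 0.1, "ty": 0.1, "tz": -6, "grip": 2},
  ],
)

```text
time_s: 5.22
tool_pos: [0.615, -0.2629, 0.0301]
orientation: [-90.1, -0.1, 12.8]
ft_force: [-0.9, -0.5, -1.0]
gripper_width: 0.03
```

Call:
carry_out(
  rows=[
    {"ax": 0, "ay": 0, "az": 0, "tx": 0, "ty": 0, "tz": -0.1, "grip": 2},
    {"ax": 0, "ay": 0, "az": 0, "tx": 0, "ty": 0, "tz": -0.2, "grip": 2},
    {"ax": 0, "ay": 0, "az": 0, "tx": 0, "ty": 0, "tz": -0.2, "grip": 2},
    {"ax": 0, "ay": 0, "az": 0, "tx": 0, "ty": 0, "tz": -0.2, "grip": 2},
    {"ax": 0, "ay": 0, "az": 0, "tx": 0, "ty": 0, "tz": -0.2, "grip": 3.2},
    {"ax": 0, "ay": 0, "az": 0, "tx": 0, "ty": 0, "tz": -0.2, "grip": 3.8},
    {"ax": 0, "ay": 0, "az": 0, "tx": 0, "ty": 0, "tz": -0.2, "grip": 4.6},
    {"ax": 0, "ay": 0, "az": 0, "tx": 0, "ty": 0, "tz": -0.2, "grip": 4.6},
  ],
)

```text
time_s: 5.88
tool_pos: [0.6144, -0.2625, 0.0274]
orientation: [-90.0, 0.0, 12.8]
ft_force: [-0.7, 0.5, -0.2]
gripper_width: 0.0453
```

Call:
carry_out(
  rows=[
    {"ax": 0, "ay": 0, "az": 0, "tx": 0, "ty": 0, "tz": 1.5, "grip": 4.6},
    {"ax": 0, "ay": 0, "az": 0, "tx": 0, "ty": 0, "tz": 4, "grip": 5},
    {"ax": 0, "ay": 0, "az": 0, "tx": 0, "ty": 0, "tz": 7.5, "grip": 7},
    {"ax": 0, "ay": 0, "az": 0, "tx": 0, "ty": 0, "tz": 11, "grip": 8},
    {"ax": 0, "ay": 0, "az": -5, "tx": -1, "ty": 0, "tz": 14.5, "grip": 8},
    {"ax": 0, "ay": 0, "az": -11, "tx": -4, "ty": 0, "tz": 17, "grip": 8},
    {"ax": 0, "ay": 0, "az": -17, "tx": -7.5, "ty": 0, "tz": 19, "grip": 8},
    {"ax": 0, "ay": 0, "az": -23, "tx": -11, "ty": 0, "tz": 20, "grip": 8},
  ],
)

```text
time_s: 6.55
tool_pos: [0.5051, -0.2635, 0.2325]
orientation: [-90.2, -0.4, -10.4]
ft_force: [-0.6, 0.0, 0.7]
gripper_width: 0.0798
```

Call:
carry_out(
  rows=[
    {"ax": 0, "ay": 0, "az": -5, "tx": -3.5, "ty": 0, "tz": 0, "grip": 8},
    {"ax": 0, "ay": 0, "az": -10, "tx": -7, "ty": 0, "tz": 0, "grip": 8},
    {"ax": 0, "ay": 0, "az": -10, "tx": -10, "ty": -0.5, "tz": 0, "grip": 8},
    {"ax": 0, "ay": 0, "az": -10, "tx": -12.5, "ty": -1.5, "tz": -1, "grip": 8},
    {"ax": 0, "ay": 0, "az": -10, "tx": -13, "ty": -2, "tz": -1, "grip": 8},
    {"ax": 0, "ay": 0, "az": -10, "tx": -13, "ty": -2, "tz": -1, "grip": 8},
    {"ax": 0, "ay": 0, "az": -10, "tx": -13, "ty": -2, "tz": -1, "grip": 8},
    {"ax": 0, "ay": 0, "az": -10, "tx": -13, "ty": -2, "tz": -1, "grip": 8},
  ],
)

```text
time_s: 7.22
tool_pos: [0.3758, -0.2828, 0.2184]
orientation: [-90.0, -0.1, -20.2]
ft_force: [-0.7, -0.3, 0.4]
gripper_width: 0.08
```

```bash
python3 snap.py 5 wrist scene side
cat > fl.py <<'E'
import pickle,sys
from fit import *
# usage: fl.py piece x y yaw files...
piece=sys.argv[1]; p0=(float(sys.argv[2]),float(sys.argv[3]),np.radians(float(sys.argv[4])))
def yel(s): H=hsv(s); return ((H[...,0]>26)&(H[...,0]<46)&(H[...,1]>110)&(H[...,2]>60))
dims=dict(float=(.042,.076,.076,.112),battery=(.05,.104,.042,.076),brick=(.062,.14,.01,.042))[piece]
def bat(s): H=hsv(s); return ((H[...,2]<75)|((H[...,0]>140)&(H[...,0]<180)&(H[...,1]>90)))
def bri(s): H=hsv(s); return ((H[...,0]<17)|(H[...,0]>250))&(H[...,1]>80)
f=dict(float=yel,battery=bat,brick=bri)[piece]
for fn in sys.argv[5:]:
    s,o=pickle.load(open(fn,"rb")); T=o if "cam_to_world" not in s else None
    m=cv2.morphologyEx(f(s).astype(np.uint8),cv2.MORPH_CLOSE,np.ones((5,5),np.uint8)).astype(float)
    w,l,z0,z1=dims
    roi=roi_of(s,p0,w+.03,l+.03,z0,z1,T,pad=5)
    p,e=fit([(s,m,roi,T,None)],p0,w,l,z0,z1); print(fn,p[:2].round(4),np.degrees(p[2]).round(1),round(e,3))
    big=cv2.resize(s["image"][:,:,::-1],None,fx=4,fy=4,interpolation=cv2.INTER_CUBIC)
    cv2.polylines(big,[np.round(boxhull(s,p,w,l,z0,z1,T)*4+1.5).astype(int)],True,(255,0,255),1)
    c=boxhull(s,p,w,l,z0,z1,T).mean(0)*4; u,v=np.clip(c.astype(int)-[200,250],0,None)
    a=big[v:v+500,u:u+400]; b=cv2.resize((m*255).astype(np.uint8),None,fx=4,fy=4)[v:v+500,u:u+400]
    cv2.imwrite("pics/"+piece+"_"+fn[:-4]+".png",np.hstack([a,cv2.cvtColor(b,cv2.COLOR_GRAY2BGR)]))
E
python3 fl.py float .391 -.245 -20 wrist_5.pkl scene_5.pkl side_5.pkl
```

```text
7.3167 [ 0.3757 -0.2825  0.2179] [-9.000e+01 -4.000e-02 -2.013e+01] 0.0800596445932022 0.35 [-0.03  0.78 -0.63]
wrist_5.pkl [ 0.392  -0.2497] -16.7 0.594
scene_5.pkl [ 0.3927 -0.2513] -25.7 0.106
side_5.pkl [ 0.3925 -0.2522] -14.0 0.122
```

View pics/float_wrist_5.png

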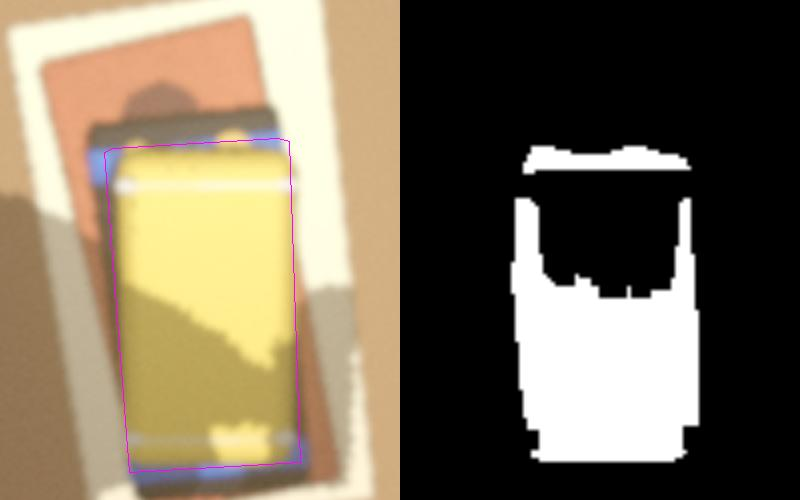

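View pics/scene_5.png

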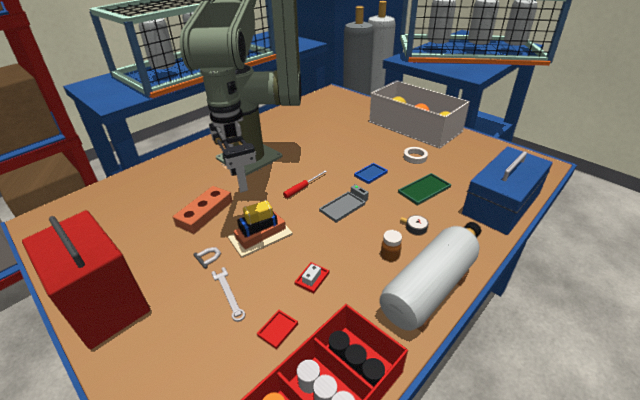

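```bash
python3 - <<'E'
import pickle
from fit import *
s,o=pickle.load(open("wrist_5.pkl","rb"));H=hsv(s)
p=proj(s,[[.392,-.25,.112],[.40,-.225,.112],[.385,-.27,.112],[.35,-.2,.0]],o).astype(int); print([ (q.tolist(),H[q[1],q[0]].tolist()) for q in p])
E
sed -i 's/H\[...,0\]>26)&(H\[...,0\]<46)&(H\[...,1\]>110)/H[...,0]>29)\&(H[...,0]<46)\&(H[...,1]>85)/' fl.py
python3 fl.py float .391 -.247 -20 wrist_5.pkl scene_5.pkl side_5.pkl
```

```text
[([322, 164], [36, 113, 255]), ([321, 136], [38, 103, 255]), ([322, 186], [33, 132, 186]), ([276, 125], [24, 95, 209])]
wrist_5.pkl [ 0.3923 -0.2493] -18.7 0.077
scene_5.pkl [ 0.3936 -0.2514] -26.7 0.134
side_5.pkl [ 0.3916 -0.2546] -12.0 0.182
```

View pics/float_wrist_5.png

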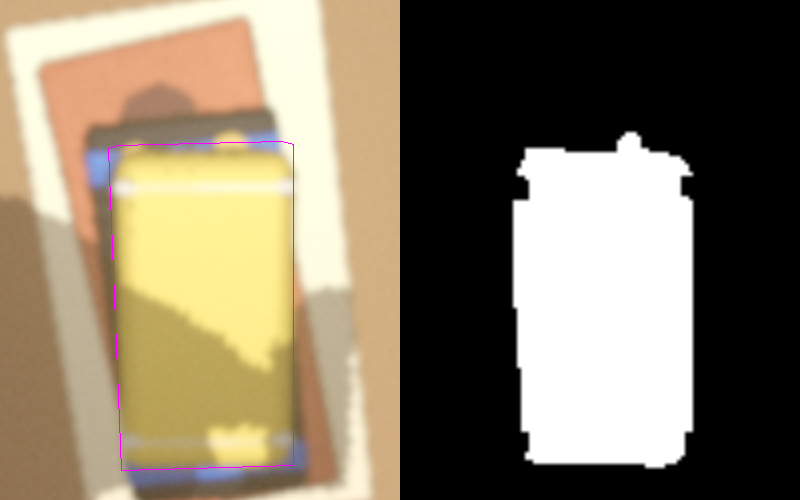

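Call:
carry_out(
  rows=[
    {"ax": 0, "ay": 0, "az": 1.6, "tx": 0.8, "ty": 1.6, "tz": 0, "grip": 7},
    {"ax": 0, "ay": 0, "az": 1.6, "tx": 1.6, "ty": 3.2, "tz": -1, "grip": 7},
    {"ax": 0, "ay": 0, "az": 1.6, "tx": 1.6, "ty": 3.2, "tz": -4, "grip": 7},
    {"ax": 0, "ay": 0, "az": 1.6, "tx": 1.6, "ty": 3.2, "tz": -7, "grip": 7},
    {"ax": 0, "ay": 0, "az": 1.6, "tx": 1.6, "ty": 3.2, "tz": -9.5, "grip": 7},
    {"ax": 0, "ay": 0, "az": 1.6, "tx": 1.6, "ty": 3.2, "tz": -11, "grip": 7},
    {"ax": 0, "ay": 0, "az": 1.6, "tx": 1.6, "ty": 3.2, "tz": -11.8, "grip": 7},
    {"ax": 0, "ay": 0, "az": 1.6, "tx": 1.6, "ty": 3.2, "tz": -11.8, "grip": 7},
  ],
)

```text
time_s: 8.03
tool_pos: [0.3897, -0.2491, 0.0975]
orientation: [-89.9, 0.2, -18.5]
ft_force: [-0.4, -0.5, -0.3]
gripper_width: 0.0701
```

```bash
python3 snap.py 6 wrist
python3 - <<'E'
import cv2
im=cv2.imread("pics/wrist_6.png"); cv2.imwrite("pics/w6c.png",cv2.resize(im[100:320,180:460],None,fx=2.5,fy=2.5))
E
```

```text
8.0333 [ 0.3897 -0.2491  0.0975] [-89.89   0.23 -18.55] 0.07011295371362938 2.26 [-0.43 -0.48 -0.25]
```

View pics/w6c.png

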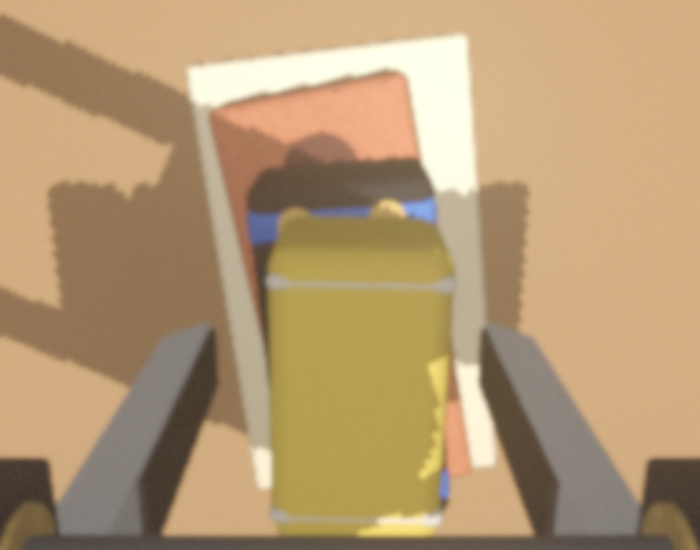

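Call:
carry_out(
  rows=[
    {"ax": 0, "ay": 0, "az": 0, "tx": 0.2, "ty": -0.1, "tz": 0.2, "grip": 7},
    {"ax": 0, "ay": 0, "az": 0, "tx": 0.2, "ty": -0.1, "tz": 0.2, "grip": 7},
    {"ax": 0, "ay": 0, "az": 0, "tx": 0.2, "ty": -0.1, "tz": 0.2, "grip": 6},
    {"ax": 0, "ay": 0, "az": 0, "tx": 0.2, "ty": -0.1, "tz": 0.2, "grip": 5},
    {"ax": 0, "ay": 0, "az": 0, "tx": 0.2, "ty": -0.1, "tz": 0.2, "grip": 4.3},
    {"ax": 0, "ay": 0, "az": 0, "tx": 0.2, "ty": -0.1, "tz": 0.2, "grip": 3.3},
    {"ax": 0, "ay": 0, "az": 0, "tx": 0.2, "ty": -0.1, "tz": 0.2, "grip": 3.3},
    {"ax": 0, "ay": 0, "az": 0, "tx": 0.2, "ty": -0.1, "tz": 0.2, "grip": 3.3},
  ],
  newtons=12,
)

```text
time_s: 8.75
tool_pos: [0.3923, -0.2516, 0.1017]
orientation: [-90.0, 0.0, -18.6]
ft_force: [-0.8, 0.8, 2.2]
gripper_width: 0.0421
```

Call:
carry_out(
  rows=[
    {"ax": 0, "ay": 0, "az": 0, "tx": 0, "ty": 0, "tz": 0.7, "grip": 3.3},
    {"ax": 0, "ay": 0, "az": 0, "tx": 0, "ty": 0, "tz": 2.2, "grip": 3.3},
    {"ax": 0, "ay": 0, "az": 0, "tx": 0, "ty": 0, "tz": 4.5, "grip": 3.3},
    {"ax": 0, "ay": 0, "az": 0, "tx": 0, "ty": 1.5, "tz": 7, "grip": 3.3},
    {"ax": 0, "ay": 0, "az": 2, "tx": 0.3, "ty": 4.5, "tz": 8, "grip": 3.3},
    {"ax": 0, "ay": 0, "az": 4, "tx": 0.6, "ty": 8, "tz": 8, "grip": 3.3},
    {"ax": 0, "ay": 0, "az": 6, "tx": 0.9, "ty": 11.5, "tz": 8, "grip": 3.3},
    {"ax": 0, "ay": 0, "az": 8, "tx": 1.2, "ty": 15, "tz": 8, "grip": 3.3},
  ],
)

```text
time_s: 9.42
tool_pos: [0.4044, -0.1003, 0.1821]
orientation: [-90.0, -0.1, -10.6]
ft_force: [0.8, 0.2, -0.9]
gripper_width: 0.0421
```

Call:
carry_out(
  rows=[
    {"ax": 0, "ay": 0, "az": 2, "tx": 0.3, "ty": 3.5, "tz": 0, "grip": 3.3},
    {"ax": 0, "ay": 0, "az": 4, "tx": 0.6, "ty": 7, "tz": 0, "grip": 3.3},
    {"ax": 0, "ay": 0, "az": 6, "tx": 0.9, "ty": 10.5, "tz": 0, "grip": 3.3},
    {"ax": 0, "ay": 0, "az": 8, "tx": 1.2, "ty": 14, "tz": 0, "grip": 3.3},
    {"ax": 0, "ay": 0, "az": 8, "tx": 1.6, "ty": 17.5, "tz": 0, "grip": 3.3},
    {"ax": 0, "ay": 0, "az": 8, "tx": 2, "ty": 21, "tz": 0, "grip": 3.3},
    {"ax": 0, "ay": 0, "az": 8, "tx": 2.2, "ty": 24, "tz": 0, "grip": 3.3},
    {"ax": 0, "ay": 0, "az": 8, "tx": 2.2, "ty": 26.5, "tz": 0, "grip": 3.3},
  ],
)

```text
time_s: 10.08
tool_pos: [0.4263, 0.1658, 0.1817]
orientation: [-90.0, -0.0, -2.5]
ft_force: [-0.3, -0.4, -1.0]
gripper_width: 0.0421
```

Call:
carry_out(
  rows=[
    {"ax": 0, "ay": 0, "az": 0, "tx": 0.1, "ty": 2.5, "tz": 0, "grip": 3.3},
    {"ax": 0, "ay": 0, "az": 0, "tx": 0.3, "ty": 5, "tz": -1, "grip": 3.3},
    {"ax": 0, "ay": 0, "az": 0, "tx": 0.3, "ty": 6, "tz": -3, "grip": 3.3},
    {"ax": 0, "ay": 0, "az": 0, "tx": 0.3, "ty": 6, "tz": -6, "grip": 3.3},
    {"ax": 0, "ay": 0, "az": 0, "tx": 0.3, "ty": 6, "tz": -8, "grip": 3.3},
    {"ax": 0, "ay": 0, "az": 0, "tx": 0.3, "ty": 6, "tz": -9, "grip": 3.3},
    {"ax": 0, "ay": 0, "az": 0, "tx": 0.3, "ty": 6, "tz": -9, "grip": 3.3},
    {"ax": 0, "ay": 0, "az": 0, "tx": 0.3, "ty": 6, "tz": -9, "grip": 3.3},
  ],
)

```text
time_s: 10.75
tool_pos: [0.4295, 0.2234, 0.0916]
orientation: [-90.0, 0.0, -2.6]
ft_force: [0.9, 0.2, -0.8]
gripper_width: 0.0419
```

```bash
python3 snap.py 7 wrist scene side
python3 - <<'E'
import pickle
from fit import *
s,o=pickle.load(open("wrist_7.pkl","rb"))
im=s["image"][:,:,::-1].copy()
big=cv2.resize(im,None,fx=3,fy=3,interpolation=cv2.INTER_CUBIC)
for p,c in (((.4288,.2237,np.radians(-2.6)),(0,255,255)),):
  cv2.polylines(big,[np.round(boxhull(s,p,.07,.104,0,.013,o)*3+1).astype(int)],True,c,1)
cv2.imwrite("pics/ov7.png",big[250:850,560:1360])
E
```

```text
10.85 [0.4309 0.2237 0.093 ] [-89.94  -0.17  -2.63] 0.0420144266985343 0.57 [ 0.03  0.23 -1.14]
```

View pics/ov7.png

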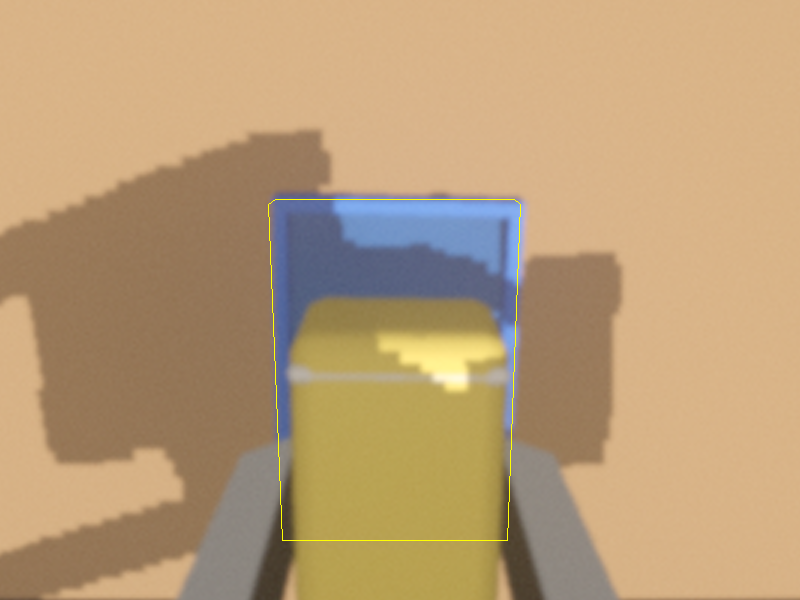

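Call:
carry_out(
  rows=[
    {"ax": 0, "ay": 0, "az": 0.5, "tx": 0, "ty": 0, "tz": -2, "grip": 3.3},
    {"ax": 0, "ay": 0, "az": 0.5, "tx": 0, "ty": 0, "tz": -3.5, "grip": 3.3},
    {"ax": 0, "ay": 0, "az": 0.5, "tx": 0, "ty": 0, "tz": -4.7, "grip": 3.3},
    {"ax": 0, "ay": 0, "az": 0.5, "tx": 0, "ty": 0, "tz": -5.4, "grip": 3.3},
    {"ax": 0, "ay": 0, "az": 0.5, "tx": 0, "ty": 0, "tz": -5.7, "grip": 3.3},
    {"ax": 0, "ay": 0, "az": 0.5, "tx": 0, "ty": 0, "tz": -5.9, "grip": 3.3},
    {"ax": 0, "ay": 0, "az": 0.5, "tx": 0, "ty": 0, "tz": -6, "grip": 3.3},
    {"ax": 0, "ay": 0, "az": 0.5, "tx": 0, "ty": 0, "tz": -6, "grip": 3.3},
  ],
)

```text
time_s: 11.57
tool_pos: [0.4301, 0.2237, 0.0321]
orientation: [-90.0, -0.1, -2.1]
ft_force: [-0.2, 0.8, -0.4]
gripper_width: 0.0422
```

Call:
carry_out(
  rows=[
    {"ax": 0, "ay": 0, "az": 0, "tx": 0, "ty": 0, "tz": -0.1, "grip": 3.3},
    {"ax": 0, "ay": 0, "az": 0, "tx": 0, "ty": 0, "tz": -0.2, "grip": 3.3},
    {"ax": 0, "ay": 0, "az": 0, "tx": 0, "ty": 0, "tz": -0.2, "grip": 3.3},
    {"ax": 0, "ay": 0, "az": 0, "tx": 0, "ty": 0, "tz": -0.2, "grip": 4.3},
    {"ax": 0, "ay": 0, "az": 0, "tx": 0, "ty": 0, "tz": -0.2, "grip": 5},
    {"ax": 0, "ay": 0, "az": 0, "tx": 0, "ty": 0, "tz": -0.2, "grip": 5.8},
    {"ax": 0, "ay": 0, "az": 0, "tx": 0, "ty": 0, "tz": -0.2, "grip": 5.8},
    {"ax": 0, "ay": 0, "az": 0, "tx": 0, "ty": 0, "tz": 0.8, "grip": 5.8},
  ],
)

```text
time_s: 12.23
tool_pos: [0.4276, 0.2228, 0.038]
orientation: [-90.1, 0.2, -2.1]
ft_force: [0.0, -0.8, -0.7]
gripper_width: 0.0578
```

Call:
carry_out(
  rows=[
    {"ax": 0, "ay": 0, "az": 0, "tx": 0, "ty": 0, "tz": 2, "grip": 6},
    {"ax": 0, "ay": 0, "az": 0, "tx": 0, "ty": 0, "tz": 5, "grip": 7},
    {"ax": 0, "ay": 0, "az": 0, "tx": 0, "ty": 0, "tz": 8.5, "grip": 8},
    {"ax": 0, "ay": 0, "az": 0, "tx": 0, "ty": -2, "tz": 12, "grip": 9},
    {"ax": 0, "ay": 0, "az": -2, "tx": 0, "ty": -5, "tz": 14, "grip": 9},
    {"ax": 0, "ay": 0, "az": -4, "tx": 0, "ty": -8.5, "tz": 16, "grip": 9},
    {"ax": 0, "ay": 0, "az": -6, "tx": 0, "ty": -12, "tz": 17, "grip": 9},
    {"ax": 0, "ay": 0, "az": -8, "tx": 0, "ty": -15.5, "tz": 17, "grip": 9},
  ],
)

```text
time_s: 12.9
tool_pos: [0.4313, 0.0672, 0.2136]
orientation: [-89.9, -0.4, -10.1]
ft_force: [1.8, -0.4, 0.6]
gripper_width: 0.0897
```

```bash
python3 snap.py 8 wrist scene side
```

```text
13.0 [0.4302 0.0645 0.2112] [-90.08  -0.2  -10.49] 0.08974703410376648 4.4 [-0.14  1.36 -1.32]
```

View pics/wrist_8.png

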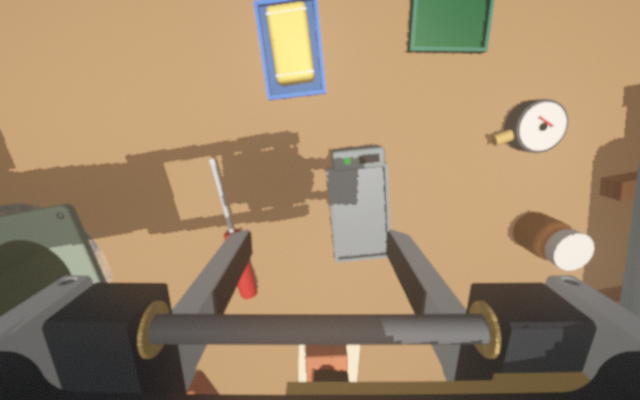

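View pics/side_8.png

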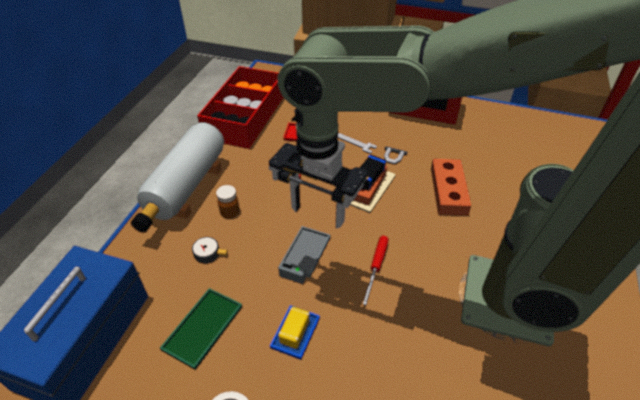

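Call:
carry_out(
  rows=[
    {"ax": 0, "ay": 0, "az": -1, "tx": -0.5, "ty": -3.5, "tz": 0, "grip": 9},
    {"ax": 0, "ay": 0, "az": -2, "tx": -1, "ty": -7, "tz": 0, "grip": 9},
    {"ax": 0, "ay": 0, "az": -3, "tx": -1.5, "ty": -10.5, "tz": 0, "grip": 9},
    {"ax": 0, "ay": 0, "az": -4, "tx": -2, "ty": -14, "tz": 0, "grip": 9},
    {"ax": 0, "ay": 0, "az": -4, "tx": -2.5, "ty": -17.5, "tz": 0, "grip": 9},
    {"ax": 0, "ay": 0, "az": -4, "tx": -3, "ty": -21, "tz": 0, "grip": 9},
    {"ax": 0, "ay": 0, "az": -4, "tx": -4, "ty": -24.5, "tz": 0, "grip": 9},
    {"ax": 0, "ay": 0, "az": -4, "tx": -5, "ty": -28, "tz": 0, "grip": 9},
  ],
)

```text
time_s: 13.72
tool_pos: [0.3794, -0.2117, 0.2094]
orientation: [-89.9, 0.0, -14.0]
ft_force: [1.0, -0.4, 0.7]
gripper_width: 0.0905
```

Call:
carry_out(
  rows=[
    {"ax": 0, "ay": 0, "az": 0, "tx": -0.5, "ty": -3, "tz": 0, "grip": 9},
    {"ax": 0, "ay": 0, "az": 0, "tx": -1, "ty": -5.5, "tz": 0, "grip": 9},
    {"ax": 0, "ay": 0, "az": 0, "tx": -1, "ty": -7, "tz": 0, "grip": 9},
    {"ax": 0, "ay": 0, "az": 0, "tx": -1, "ty": -7, "tz": 0, "grip": 9},
    {"ax": 0, "ay": 0, "az": 0, "tx": -1, "ty": -7, "tz": 0, "grip": 9},
    {"ax": 0, "ay": 0, "az": 0, "tx": -1, "ty": -7, "tz": 0, "grip": 9},
    {"ax": 0, "ay": 0, "az": 0, "tx": -1, "ty": -7, "tz": 0, "grip": 9},
    {"ax": 0, "ay": 0, "az": 0, "tx": -1, "ty": -7, "tz": 0, "grip": 9},
  ],
)

```text
time_s: 14.38
tool_pos: [0.3698, -0.2801, 0.2094]
orientation: [-90.0, 0.0, -14.0]
ft_force: [-0.4, 0.1, -0.3]
gripper_width: 0.0901
```

```bash
python3 snap.py 9 wrist scene;  python3 fl.py battery .39 -.255 -13 wrist_9.pkl scene_9.pkl
```

```text
14.4333 [ 0.3698 -0.2803  0.2094] [-89.98   0.   -14.  ] 0.0901288971278373 0.4 [ 1.11 -0.06 -0.34]
wrist_9.pkl [ 0.3866 -0.2629] -14.5 12.17
scene_9.pkl [ 0.3905 -0.2568] -15.7 0.096
```

View pics/battery_wrist_9.png

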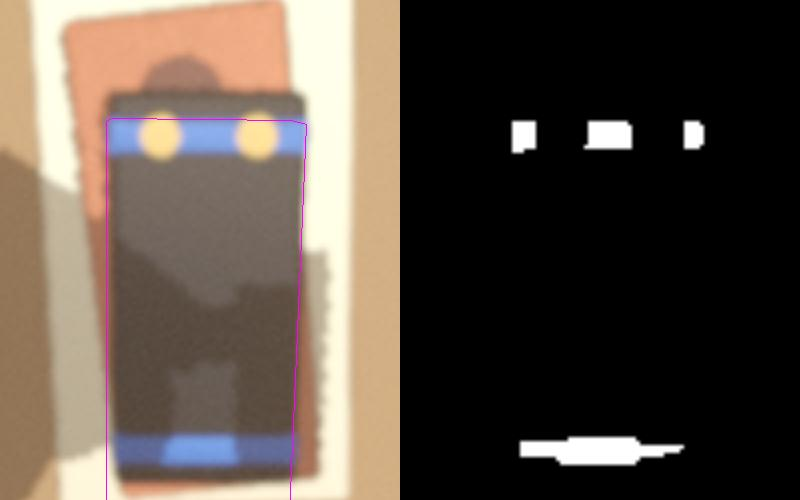

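```bash
python3 - <<'E'
import re
t=open("fl.py").read()
t=t.replace("def bat(s): H=hsv(s); return ((H[...,2]<75)|((H[...,0]>140)&(H[...,0]<180)&(H[...,1]>90)))",
"""def bat(s):
    H=hsv(s); im=s["image"].astype(int); m=((H[...,2]<135)&(im[...,0]-im[...,2]<35))|((H[...,0]>140)&(H[...,0]<180)&(H[...,1]>90))
    T=o if "cam_to_world" not in s else None
    c=boxhull(s,p0,.05,.1,.042,.076,T).mean(0).astype(int)
    m=cv2.morphologyEx(m.astype(np.uint8),cv2.MORPH_CLOSE,np.ones((3,3),np.uint8))
    m=cv2.morphologyEx(m,cv2.MORPH_OPEN,np.ones((3,3),np.uint8))
    n,lab=cv2.connectedComponents(m); l=lab[c[1],c[0]]
    pts=cv2.findContours((lab==l).astype(np.uint8),cv2.RETR_EXTERNAL,cv2.CHAIN_APPROX_NONE)[0][0]
    out=np.zeros_like(m); cv2.fillConvexPoly(out,cv2.convexHull(pts),1); return out""")
open("fl.py","w").write(t)
E
python3 fl.py battery .39 -.255 -13 wrist_9.pkl
```

```text
wrist_9.pkl [ 0.3895 -0.2561] -14.5 0.068
```

View pics/battery_wrist_9.png

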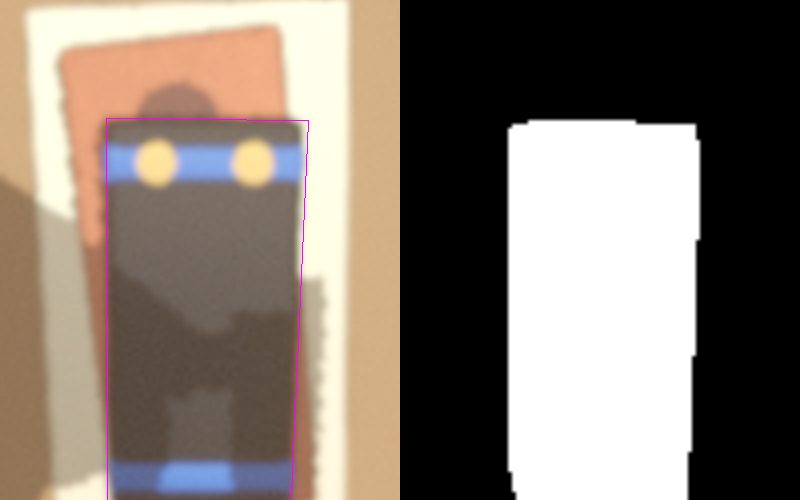

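Call:
carry_out(
  rows=[
    {"ax": 0, "ay": 0, "az": 0.2, "tx": 1, "ty": 1.2, "tz": -1, "grip": 8},
    {"ax": 0, "ay": 0, "az": 0.2, "tx": 1.9, "ty": 2.4, "tz": -3, "grip": 8},
    {"ax": 0, "ay": 0, "az": 0.2, "tx": 1.9, "ty": 2.4, "tz": -6, "grip": 8},
    {"ax": 0, "ay": 0, "az": 0.2, "tx": 1.9, "ty": 2.4, "tz": -9, "grip": 8},
    {"ax": 0, "ay": 0, "az": 0.2, "tx": 1.9, "ty": 2.4, "tz": -11, "grip": 8},
    {"ax": 0, "ay": 0, "az": 0.2, "tx": 1.9, "ty": 2.4, "tz": -12, "grip": 8},
    {"ax": 0, "ay": 0, "az": 0.2, "tx": 1.9, "ty": 2.4, "tz": -12, "grip": 8},
    {"ax": 0, "ay": 0, "az": 0.2, "tx": 1.9, "ty": 2.4, "tz": -12, "grip": 8},
  ],
)

```text
time_s: 15.15
tool_pos: [0.3887, -0.2575, 0.0898]
orientation: [-90.0, -0.0, -13.9]
ft_force: [0.8, 0.1, 0.5]
gripper_width: 0.0801
```

```bash
python3 snap.py 10 wrist
python3 - <<'E'
import cv2
im=cv2.imread("pics/wrist_10.png"); cv2.imwrite("pics/w10c.png",cv2.resize(im[100:320,180:460],None,fx=2.5,fy=2.5))
E
```

```text
15.15 [ 0.3887 -0.2575  0.0898] [-90.    -0.   -13.89] 0.08014185609728093 1.7 [0.78 0.07 0.48]
```

View pics/w10c.png

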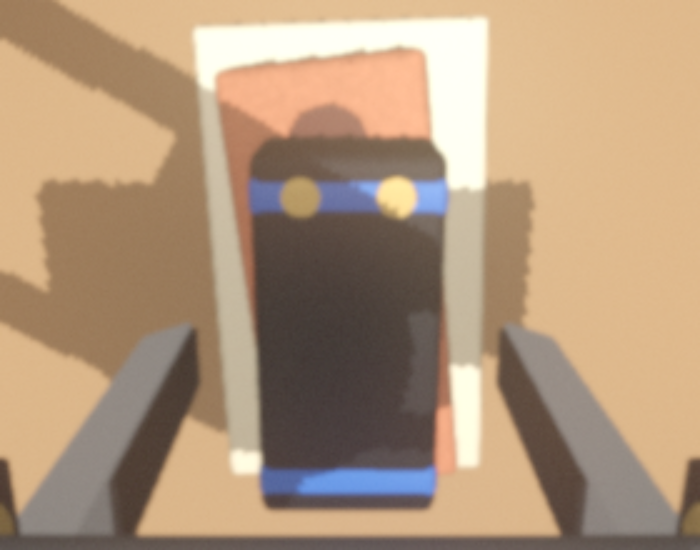

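The battery is centred (finger gaps about 60 and 57 px) and square to the jaws. Descending and closing.

Call:
carry_out(
  rows=[
    {"ax": 0, "ay": 0, "az": 0, "tx": 0, "ty": 0.1, "tz": -1.2, "grip": 8},
    {"ax": 0, "ay": 0, "az": 0, "tx": 0, "ty": 0.1, "tz": -2, "grip": 8},
    {"ax": 0, "ay": 0, "az": 0, "tx": 0, "ty": 0.1, "tz": -2.4, "grip": 7},
    {"ax": 0, "ay": 0, "az": 0, "tx": 0, "ty": 0.1, "tz": -2.4, "grip": 6},
    {"ax": 0, "ay": 0, "az": 0, "tx": 0, "ty": 0.1, "tz": -2.4, "grip": 5.2},
    {"ax": 0, "ay": 0, "az": 0, "tx": 0, "ty": 0.1, "tz": -2.4, "grip": 4},
    {"ax": 0, "ay": 0, "az": 0, "tx": 0, "ty": 0.1, "tz": -2.4, "grip": 4},
    {"ax": 0, "ay": 0, "az": 0, "tx": 0, "ty": 0.1, "tz": -2.4, "grip": 4},
  ],
  newtons=30,
)

```text
time_s: 15.87
tool_pos: [0.3889, -0.2569, 0.066]
orientation: [-90.0, -0.1, -13.9]
ft_force: [-0.6, -0.1, 1.5]
gripper_width: 0.0496
```

Call:
carry_out(
  rows=[
    {"ax": 0, "ay": 0, "az": 0, "tx": 0, "ty": 0, "tz": 0.7, "grip": 4},
    {"ax": 0, "ay": 0, "az": 0, "tx": 0, "ty": 0, "tz": 2.2, "grip": 4},
    {"ax": 0, "ay": 0, "az": 0, "tx": 0, "ty": 0, "tz": 4.5, "grip": 4},
    {"ax": 0, "ay": 0, "az": 0, "tx": 0.5, "ty": 1.5, "tz": 7, "grip": 4},
    {"ax": 0, "ay": 0, "az": 3, "tx": 2, "ty": 4.5, "tz": 9, "grip": 4},
    {"ax": 0, "ay": 0, "az": 6, "tx": 4, "ty": 7.5, "tz": 10, "grip": 4},
    {"ax": 0, "ay": 0, "az": 9, "tx": 6.5, "ty": 10.5, "tz": 10, "grip": 4},
    {"ax": 0, "ay": 0, "az": 10, "tx": 9, "ty": 13, "tz": 10, "grip": 4},
  ],
)

```text
time_s: 16.53
tool_pos: [0.4789, -0.1246, 0.1665]
orientation: [-90.0, -0.1, -3.8]
ft_force: [0.5, -0.6, -4.3]
gripper_width: 0.0495
```

```bash
python3 snap.py 11 wrist
python3 - <<'E'
import pickle
from fit import *
s,o=pickle.load(open("wrist_11.pkl","rb"))
im=s["image"][:,:,::-1].copy()
big=cv2.resize(im,None,fx=3,fy=3,interpolation=cv2.INTER_CUBIC)
cv2.polylines(big,[np.round(boxhull(s,(.481,.011,np.radians(-4)),.078,.132,0.0,.013,o)*3+1).astype(int)],True,(0,255,255),1)
cv2.imwrite("pics/ov11.png",big[0:600,560:1360])
E
```

```text
16.5333 [ 0.4789 -0.1246  0.1665] [-9.0e+01 -6.0e-02 -3.8e+00] 0.04950284386662253 47.92 [ 0.55 -0.55 -4.31]
```

View pics/ov11.png

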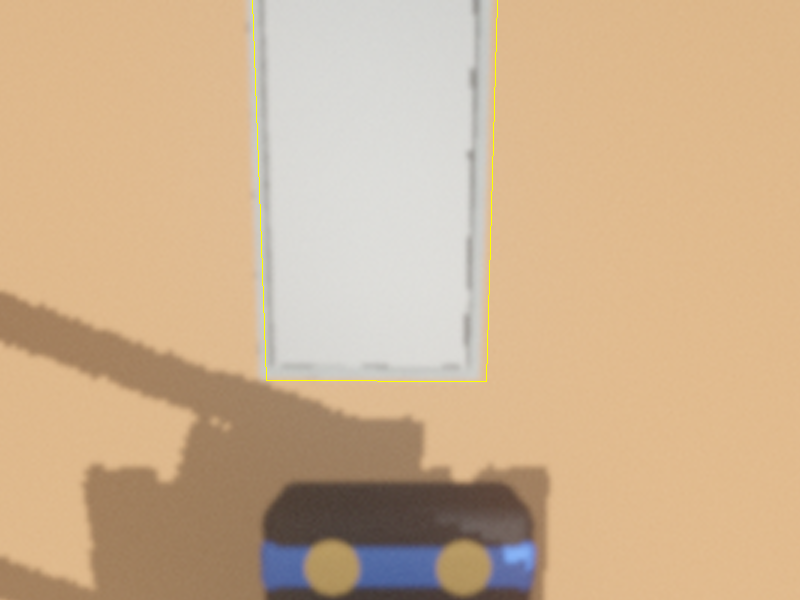

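Call:
carry_out(
  rows=[
    {"ax": 0, "ay": 0, "az": 0, "tx": 0, "ty": 3, "tz": 0, "grip": 4},
    {"ax": 0, "ay": 0, "az": 0, "tx": 0, "ty": 6.5, "tz": 0, "grip": 4},
    {"ax": 0, "ay": 0, "az": 0, "tx": 0, "ty": 10, "tz": -1, "grip": 4},
    {"ax": 0, "ay": 0, "az": 0, "tx": 0, "ty": 13, "tz": -3, "grip": 4},
    {"ax": 0, "ay": 0, "az": 0, "tx": 0, "ty": 13.6, "tz": -6, "grip": 4},
    {"ax": 0, "ay": 0, "az": 0, "tx": 0, "ty": 13.6, "tz": -8, "grip": 4},
    {"ax": 0, "ay": 0, "az": 0, "tx": 0, "ty": 13.6, "tz": -8, "grip": 4},
    {"ax": 0, "ay": 0, "az": 0, "tx": 0, "ty": 13.6, "tz": -8, "grip": 4},
  ],
)

```text
time_s: 17.25
tool_pos: [0.4765, 0.0097, 0.0842]
orientation: [-90.0, 0.3, -3.9]
ft_force: [0.3, 1.0, -3.4]
gripper_width: 0.0499
```

```bash
python3 snap.py 12 wrist
python3 - <<'E'
import pickle
from fit import *
s,o=pickle.load(open("wrist_12.pkl","rb"))
im=s["image"][:,:,::-1].copy()
big=cv2.resize(im,None,fx=3,fy=3,interpolation=cv2.INTER_CUBIC)
cv2.polylines(big,[np.round(boxhull(s,(.4795,.0112,np.radians(-4)),.078,.132,0.0,.013,o)*3+1).astype(int)],True,(0,255,255),1)
cv2.imwrite("pics/ov12.png",big[200:800,560:1360])
E
```

```text
17.25 [0.4765 0.0097 0.0842] [-89.98   0.26  -3.89] 0.0498634097332065 3.11 [ 0.31  1.05 -3.36]
```

View pics/ov12.png

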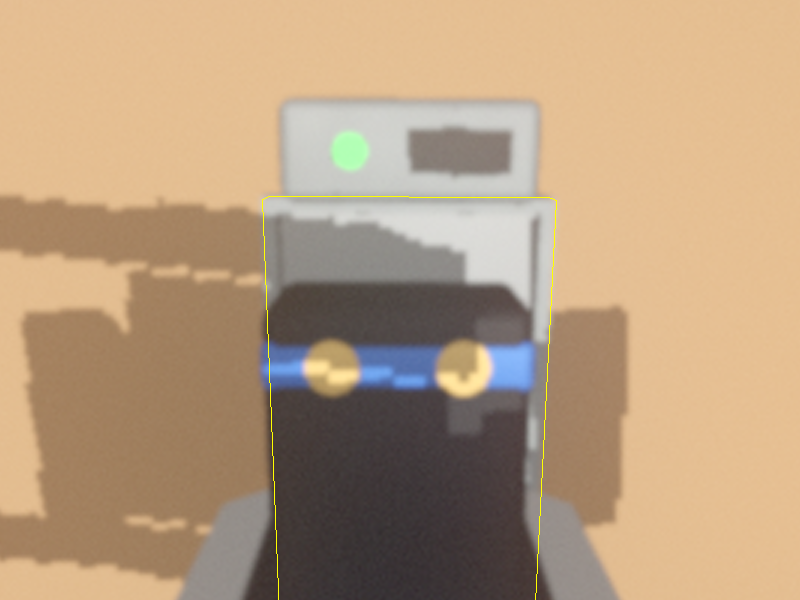

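Call:
carry_out(
  rows=[
    {"ax": 0, "ay": 0, "az": 0, "tx": 0.2, "ty": 0.1, "tz": -1.5, "grip": 4},
    {"ax": 0, "ay": 0, "az": 0, "tx": 0.2, "ty": 0.1, "tz": -3, "grip": 4},
    {"ax": 0, "ay": 0, "az": 0, "tx": 0.2, "ty": 0.1, "tz": -4, "grip": 4},
    {"ax": 0, "ay": 0, "az": 0, "tx": 0.2, "ty": 0.1, "tz": -4.7, "grip": 4},
    {"ax": 0, "ay": 0, "az": 0, "tx": 0.2, "ty": 0.1, "tz": -5, "grip": 4},
    {"ax": 0, "ay": 0, "az": 0, "tx": 0.2, "ty": 0.1, "tz": -5.2, "grip": 4},
    {"ax": 0, "ay": 0, "az": 0, "tx": 0.2, "ty": 0.1, "tz": -5.3, "grip": 4},
    {"ax": 0, "ay": 0, "az": 0, "tx": 0.2, "ty": 0.1, "tz": -5.3, "grip": 4},
  ],
)

```text
time_s: 17.97
tool_pos: [0.4809, 0.0103, 0.0329]
orientation: [-90.0, -0.1, -3.9]
ft_force: [-0.6, -0.8, -4.7]
gripper_width: 0.0495
```

Call:
carry_out(
  rows=[
    {"ax": 0, "ay": 0, "az": 0, "tx": 0, "ty": 0, "tz": -0.1, "grip": 4},
    {"ax": 0, "ay": 0, "az": 0, "tx": 0, "ty": 0, "tz": -0.2, "grip": 4},
    {"ax": 0, "ay": 0, "az": 0, "tx": 0, "ty": 0, "tz": -0.3, "grip": 4},
    {"ax": 0, "ay": 0, "az": 0, "tx": 0, "ty": 0, "tz": -0.4, "grip": 4},
    {"ax": 0, "ay": 0, "az": 0, "tx": 0, "ty": 0, "tz": -0.4, "grip": 4},
    {"ax": 0, "ay": 0, "az": 0, "tx": 0, "ty": 0, "tz": -0.4, "grip": 4},
    {"ax": 0, "ay": 0, "az": 0, "tx": 0, "ty": 0, "tz": -0.4, "grip": 4},
    {"ax": 0, "ay": 0, "az": 0, "tx": 0, "ty": 0, "tz": -0.4, "grip": 4},
  ],
)

```text
time_s: 18.63
tool_pos: [0.4807, 0.0105, 0.029]
orientation: [-90.0, -0.0, -3.9]
ft_force: [-2.7, 0.9, 5.7]
gripper_width: 0.05
```

Contact is felt (force rises to +5.7 N). Releasing.

Call:
carry_out(
  rows=[
    {"ax": 0, "ay": 0, "az": 0, "tx": 0, "ty": 0, "tz": 0, "grip": 5},
    {"ax": 0, "ay": 0, "az": 0, "tx": 0, "ty": 0, "tz": 0, "grip": 5.4},
    {"ax": 0, "ay": 0, "az": 0, "tx": 0, "ty": 0, "tz": 0, "grip": 6.2},
    {"ax": 0, "ay": 0, "az": 0, "tx": 0, "ty": 0, "tz": 0, "grip": 6.6},
    {"ax": 0, "ay": 0, "az": 0, "tx": 0, "ty": 0, "tz": 0, "grip": 6.6},
    {"ax": 0, "ay": 0, "az": 0, "tx": 0, "ty": 0, "tz": 1, "grip": 6.6},
    {"ax": 0, "ay": 0, "az": 0, "tx": 0, "ty": 0, "tz": 3, "grip": 7},
    {"ax": 0, "ay": 0, "az": 0, "tx": 0, "ty": 0, "tz": 6, "grip": 8},
  ],
)

```text
time_s: 19.3
tool_pos: [0.4779, 0.0108, 0.0872]
orientation: [-90.0, 0.4, -3.9]
ft_force: [0.9, 0.8, -0.8]
gripper_width: 0.0738
```

Call:
carry_out(
  rows=[
    {"ax": 0, "ay": 0, "az": 0, "tx": 0, "ty": 0, "tz": 3.5, "grip": 9},
    {"ax": 0, "ay": 0, "az": 0, "tx": -1, "ty": -2, "tz": 6, "grip": 9.4},
    {"ax": 0, "ay": 0, "az": -2, "tx": -2.5, "ty": -5, "tz": 8, "grip": 9.4},
    {"ax": 0, "ay": 0, "az": -4, "tx": -4, "ty": -8.5, "tz": 10, "grip": 9.4},
    {"ax": 0, "ay": 0, "az": -6, "tx": -5, "ty": -12, "tz": 12, "grip": 9.4},
    {"ax": 0, "ay": 0, "az": -6, "tx": -6, "ty": -15.5, "tz": 13, "grip": 9.4},
    {"ax": 0, "ay": 0, "az": -6, "tx": -7, "ty": -19, "tz": 13, "grip": 9.4},
    {"ax": 0, "ay": 0, "az": -6, "tx": -8, "ty": -22.5, "tz": 13, "grip": 9.4},
  ],
)

```text
time_s: 19.97
tool_pos: [0.4004, -0.2166, 0.2208]
orientation: [-90.1, -0.2, -9.9]
ft_force: [0.6, -0.8, 0.5]
gripper_width: 0.0939
```

Call:
carry_out(
  rows=[
    {"ax": 0, "ay": 0, "az": 0, "tx": -1, "ty": -3, "tz": 0, "grip": 9.4},
    {"ax": 0, "ay": 0, "az": 0, "tx": -2, "ty": -5.5, "tz": 0, "grip": 9.4},
    {"ax": 0, "ay": 0, "az": 0, "tx": -2.5, "ty": -7, "tz": 0, "grip": 9.4},
    {"ax": 0, "ay": 0, "az": 0, "tx": -2.5, "ty": -7.5, "tz": 0, "grip": 9.4},
    {"ax": 0, "ay": 0, "az": 0, "tx": -2.5, "ty": -7.5, "tz": 0, "grip": 9.4},
    {"ax": 0, "ay": 0, "az": 0, "tx": -2.5, "ty": -7.5, "tz": 0, "grip": 9.4},
    {"ax": 0, "ay": 0, "az": 0, "tx": -2.5, "ty": -7.5, "tz": 0, "grip": 9.4},
    {"ax": 0, "ay": 0, "az": 0, "tx": -2.5, "ty": -7.5, "tz": 0, "grip": 9.4},
  ],
)

```text
time_s: 20.63
tool_pos: [0.3759, -0.2884, 0.2185]
orientation: [-90.0, -0.0, -9.8]
ft_force: [0.5, -0.1, 0.5]
gripper_width: 0.0941
```

```bash
python3 snap.py 13 wrist scene side;  python3 fl.py brick .39 -.258 -10 wrist_13.pkl scene_13.pkl
```

```text
20.7333 [ 0.3758 -0.2886  0.2185] [-89.99   0.    -9.81] 0.09413801623382172 0.26 [ 0.06 -0.41 -0.14]
wrist_13.pkl [ 0.3891 -0.2527] -8.1 0.073
scene_13.pkl [ 0.389  -0.2502] -6.9 0.167
```

View pics/brick_wrist_13.png

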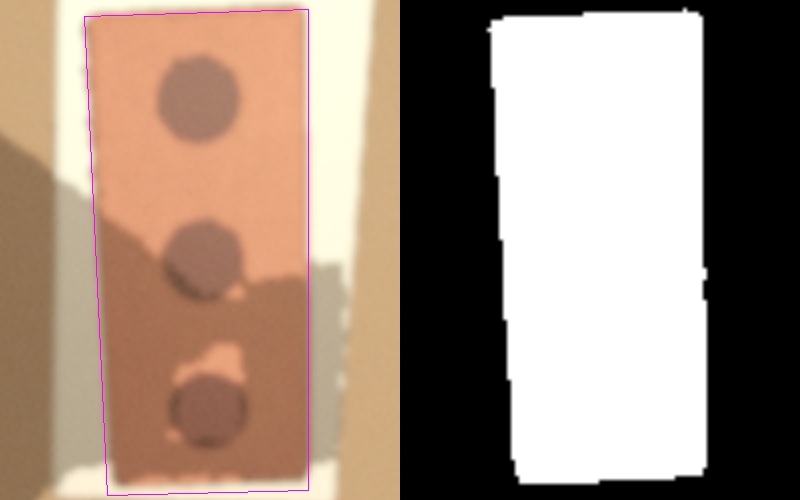

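View pics/scene_13.png

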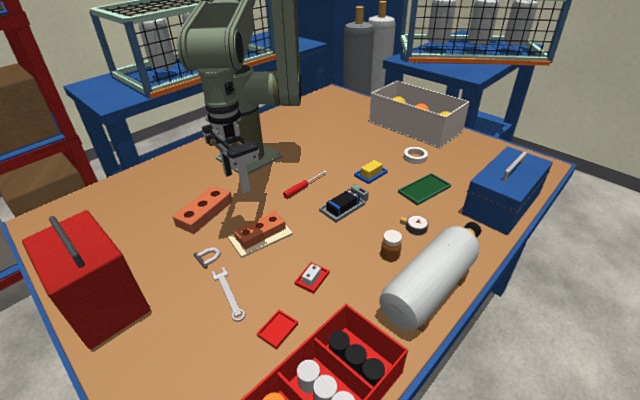

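View pics/wrist_13.png

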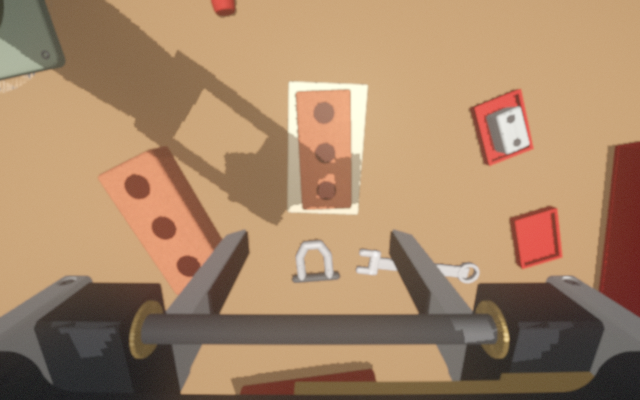

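Call:
carry_out(
  rows=[
    {"ax": 0, "ay": 0, "az": 1, "tx": 0.7, "ty": 1.8, "tz": -1, "grip": 9.4},
    {"ax": 0, "ay": 0, "az": 1.7, "tx": 1.3, "ty": 3.6, "tz": -3, "grip": 9.4},
    {"ax": 0, "ay": 0, "az": 1.7, "tx": 1.3, "ty": 3.6, "tz": -6, "grip": 9.4},
    {"ax": 0, "ay": 0, "az": 1.7, "tx": 1.3, "ty": 3.6, "tz": -9, "grip": 9.4},
    {"ax": 0, "ay": 0, "az": 1.7, "tx": 1.3, "ty": 3.6, "tz": -12, "grip": 9.4},
    {"ax": 0, "ay": 0, "az": 1.7, "tx": 1.3, "ty": 3.6, "tz": -14.5, "grip": 9.4},
    {"ax": 0, "ay": 0, "az": 1.7, "tx": 1.3, "ty": 3.6, "tz": -15, "grip": 9.4},
    {"ax": 0, "ay": 0, "az": 1.7, "tx": 1.3, "ty": 3.6, "tz": -15, "grip": 9.4},
  ],
)

```text
time_s: 21.45
tool_pos: [0.3872, -0.2519, 0.0667]
orientation: [-89.8, 0.2, -8.2]
ft_force: [-0.4, -0.5, 0.3]
gripper_width: 0.0941
```

```bash
python3 snap.py 14 wrist
python3 - <<'E'
import cv2
im=cv2.imread("pics/wrist_14.png"); cv2.imwrite("pics/w14c.png",cv2.resize(im[100:320,180:460],None,fx=2.5,fy=2.5))
E
```

```text
21.45 [ 0.3872 -0.2519  0.0667] [-89.83   0.23  -8.17] 0.09408179547842087 2.85 [-0.45 -0.51  0.28]
```

View pics/w14c.png

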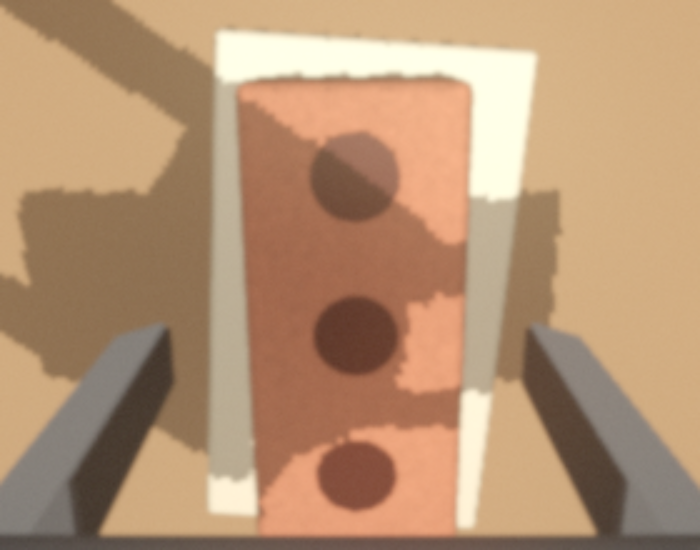

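Both sides are clear (gaps 78 and 64 px) and the brick's length runs straight down the image. I'll descend and grip.

Call:
carry_out(
  rows=[
    {"ax": 0, "ay": 0, "az": 0, "tx": 0.1, "ty": 0, "tz": -1.5, "grip": 9.4},
    {"ax": 0, "ay": 0, "az": 0, "tx": 0.1, "ty": 0, "tz": -2.7, "grip": 9.4},
    {"ax": 0, "ay": 0, "az": 0, "tx": 0.1, "ty": 0, "tz": -3.3, "grip": 9.4},
    {"ax": 0, "ay": 0, "az": 0, "tx": 0.1, "ty": 0, "tz": -3.3, "grip": 8.5},
    {"ax": 0, "ay": 0, "az": 0, "tx": 0.1, "ty": 0, "tz": -3.3, "grip": 7.2},
    {"ax": 0, "ay": 0, "az": 0, "tx": 0.1, "ty": 0, "tz": -3.3, "grip": 6.4},
    {"ax": 0, "ay": 0, "az": 0, "tx": 0.1, "ty": 0, "tz": -3.3, "grip": 5.2},
    {"ax": 0, "ay": 0, "az": 0, "tx": 0.1, "ty": 0, "tz": -3.3, "grip": 5.2},
  ],
  newtons=45,
)

```text
time_s: 22.17
tool_pos: [0.39, -0.254, 0.0362]
orientation: [-90.1, -0.1, -8.2]
ft_force: [-0.1, -0.6, -0.7]
gripper_width: 0.0641
```

Call:
carry_out(
  rows=[
    {"ax": 0, "ay": 0, "az": 0, "tx": 0, "ty": 0, "tz": 0, "grip": 5.2},
    {"ax": 0, "ay": 0, "az": 0, "tx": 0, "ty": 0, "tz": 0, "grip": 5.2},
    {"ax": 0, "ay": 0, "az": 0, "tx": 0, "ty": 0, "tz": 0, "grip": 5.2},
    {"ax": 0, "ay": 0, "az": 0, "tx": 0, "ty": 0, "tz": 0, "grip": 5.2},
    {"ax": 0, "ay": 0, "az": 0, "tx": 0, "ty": 0, "tz": 0.3, "grip": 5.2},
    {"ax": 0, "ay": 0, "az": 0, "tx": 0, "ty": 0, "tz": 0.6, "grip": 5.2},
    {"ax": 0, "ay": 0, "az": 0, "tx": 0, "ty": 0, "tz": 1, "grip": 5.2},
    {"ax": 0, "ay": 0, "az": 0, "tx": 0, "ty": 0, "tz": 1, "grip": 5.2},
  ],
)

```text
time_s: 22.83
tool_pos: [0.3894, -0.2533, 0.0454]
orientation: [-90.0, 0.0, -8.2]
ft_force: [0.3, 0.1, -6.9]
gripper_width: 0.0615
```

Call:
carry_out(
  rows=[
    {"ax": 0, "ay": 0, "az": 0, "tx": 0, "ty": 0, "tz": 1.5, "grip": 5.2},
    {"ax": 0, "ay": 0, "az": 0, "tx": 0, "ty": 0, "tz": 3.5, "grip": 5.2},
    {"ax": 0, "ay": 0, "az": 0, "tx": 0, "ty": 0, "tz": 6.5, "grip": 5.2},
    {"ax": 0, "ay": 0, "az": 0, "tx": 0, "ty": 0, "tz": 9.5, "grip": 5.2},
    {"ax": 0, "ay": 0, "az": 0, "tx": 1, "ty": 2, "tz": 11.5, "grip": 5.2},
    {"ax": 0, "ay": 0, "az": 0, "tx": 2, "ty": 4.5, "tz": 12.5, "grip": 5.2},
    {"ax": 0, "ay": 0, "az": 0, "tx": 3, "ty": 7.5, "tz": 13, "grip": 5.2},
    {"ax": 0, "ay": 0, "az": 0, "tx": 4.2, "ty": 10.5, "tz": 13, "grip": 5.2},
  ],
)

```text
time_s: 23.5
tool_pos: [0.4323, -0.1481, 0.1769]
orientation: [-90.1, -0.2, -8.3]
ft_force: [1.4, 0.6, -7.9]
gripper_width: 0.0614
```

Call:
carry_out(
  rows=[
    {"ax": 0, "ay": 0, "az": 0, "tx": 1.5, "ty": 3, "tz": 0, "grip": 5.2},
    {"ax": 0, "ay": 0, "az": 0, "tx": 3, "ty": 6, "tz": 0, "grip": 5.2},
    {"ax": 0, "ay": 0, "az": 0, "tx": 4.5, "ty": 9, "tz": 0, "grip": 5.2},
    {"ax": 0, "ay": 0, "az": 0, "tx": 6, "ty": 12, "tz": 0, "grip": 5.2},
    {"ax": 0, "ay": 0, "az": 0, "tx": 7.5, "ty": 15, "tz": 0, "grip": 5.2},
    {"ax": 0, "ay": 0, "az": 0, "tx": 9, "ty": 18, "tz": 0, "grip": 5.2},
    {"ax": 0, "ay": 0, "az": 0, "tx": 10.5, "ty": 21, "tz": 0, "grip": 5.2},
    {"ax": 0, "ay": 0, "az": 0, "tx": 12, "ty": 24, "tz": 0, "grip": 5.2},
  ],
)

```text
time_s: 24.17
tool_pos: [0.5511, 0.0932, 0.1743]
orientation: [-90.0, 0.1, -8.2]
ft_force: [0.1, -0.1, -6.0]
gripper_width: 0.062
```

```bash
python3 snap.py 15 wrist
python3 - <<'E'
import pickle
from fit import *
s,o=pickle.load(open("wrist_15.pkl","rb"))
H=hsv(s); m=((H[...,0]>85)&(H[...,0]<130)&(H[...,1]>70)).astype(float)
p0=(.623,.275,np.radians(-9)); roi=roi_of(s,p0,.1,.18,0,.013,o)
p,e=fit([(s,m,roi,o,None)],p0,.09,.168,0,.013); print(p[:2],np.degrees(p[2]),e,roi)
big=cv2.resize(s["image"][:,:,::-1],None,fx=2,fy=2,interpolation=cv2.INTER_CUBIC)
cv2.polylines(big,[np.round(boxhull(s,p,.09,.168,0.0,.013,o)*2+.5).astype(int)],True,(0,255,255),1)
cv2.imwrite("pics/ov15.png",big[0:600,240:1040])
E
```

```text
24.1667 [0.5511 0.0932 0.1743] [-90.01   0.11  -8.19] 0.062046919123829834 37.8 [ 0.08 -0.11 -6.  ]
[0.66131041 0.31210543] -47.88974948910961 0.2562595189771911 (np.int64(303), 0, np.int64(435), np.int64(109))
```

View pics/ov15.png

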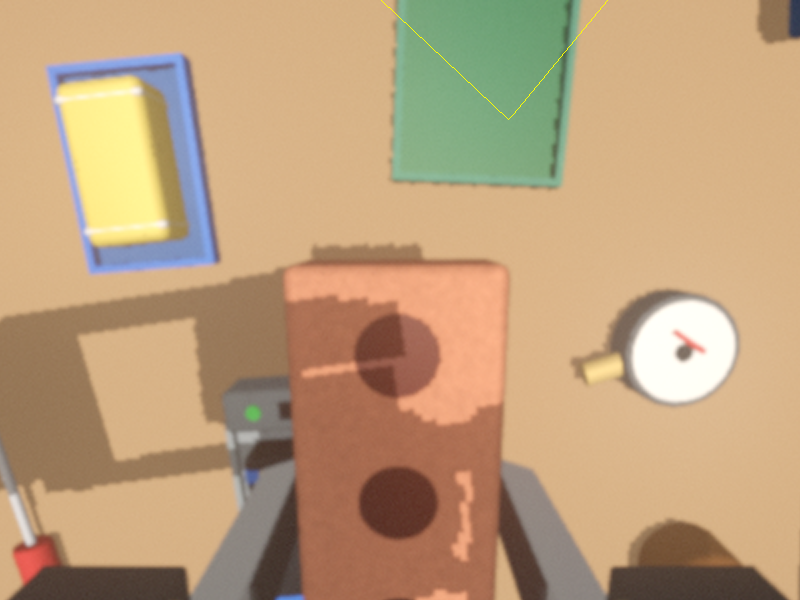

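Run:
```python
import pickle
from fit import *
s,o=pickle.load(open("wrist_15.pkl","rb"))
P=at_z(s,[((u+240-.5)/2,(v-.5)/2) for u,v in ((394,182),(561,187),(401,2),(579,2))],.013,o)
print(P.round(4))
for a,b in ((0,1),(0,2),(1,3)): v=P[b]-P[a]; print(np.linalg.norm(v).round(4),np.degrees(np.arctan2(v[1],v[0])).round(2))
m=(P[0]+P[1])/2
for yaw in (-9,-10,-8): 
  a=np.radians(yaw+90); print(yaw,(m[:2]+.084*np.array([np.cos(a),np.sin(a)])).round(4))
```

```text
[[0.564  0.1984 0.013 ]
 [0.6514 0.1835 0.013 ]
 [0.5795 0.2808 0.013 ]
 [0.6663 0.2686 0.013 ]]
0.0886 -9.71
0.0838 79.36
0.0864 80.06
-9 [0.6209 0.2739]
-10 [0.6223 0.2737]
-8 [0.6194 0.2742]
```

Call:
carry_out(
  rows=[
    {"ax": 0, "ay": 0, "az": -1.6, "tx": 1.3, "ty": 3.2, "tz": 0, "grip": 5.2},
    {"ax": 0, "ay": 0, "az": -1.6, "tx": 2.7, "ty": 6.7, "tz": 0, "grip": 5.2},
    {"ax": 0, "ay": 0, "az": -1.6, "tx": 4.1, "ty": 10.3, "tz": 0, "grip": 5.2},
    {"ax": 0, "ay": 0, "az": -1.6, "tx": 5.5, "ty": 14, "tz": 0, "grip": 5.2},
    {"ax": 0, "ay": 0, "az": -1.6, "tx": 6.8, "ty": 17, "tz": -1.5, "grip": 5.2},
    {"ax": 0, "ay": 0, "az": -1.6, "tx": 7.1, "ty": 18, "tz": -4, "grip": 5.2},
    {"ax": 0, "ay": 0, "az": -1.6, "tx": 7.1, "ty": 18, "tz": -6, "grip": 5.2},
    {"ax": 0, "ay": 0, "az": -1.6, "tx": 7.1, "ty": 18, "tz": -8, "grip": 5.2},
  ],
)

```text
time_s: 24.88
tool_pos: [0.6211, 0.2724, 0.0925]
orientation: [-90.1, 0.2, -9.7]
ft_force: [-0.5, -1.1, -6.2]
gripper_width: 0.0616
```

```bash
python3 snap.py 16 wrist
python3 - <<'E'
import pickle
from fit import *
s,o=pickle.load(open("wrist_16.pkl","rb"))
big=cv2.resize(s["image"][:,:,::-1],None,fx=2,fy=2,interpolation=cv2.INTER_CUBIC)
cv2.polylines(big,[np.round(boxhull(s,(.622,.274,np.radians(-9.8)),.09,.168,0.0,.013,o)*2+.5).astype(int)],True,(0,255,255),1)
cv2.imwrite("pics/ov16.png",big[50:650,240:1040])
E
```

```text
24.8833 [0.6211 0.2724 0.0925] [-90.08   0.17  -9.68] 0.06161374833102129 23.6 [-0.52 -1.1  -6.18]
```

View pics/ov16.png

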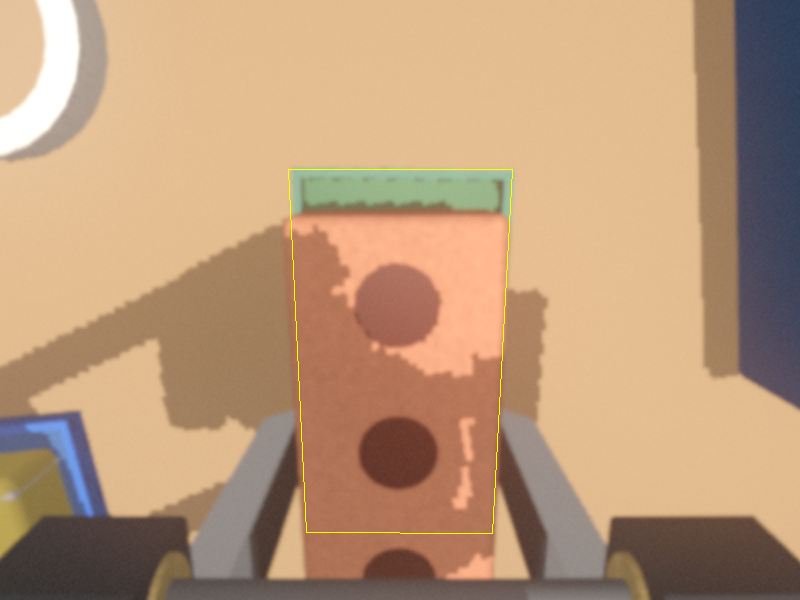

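Call:
carry_out(
  rows=[
    {"ax": 0, "ay": 0, "az": 0, "tx": 0.1, "ty": 0.1, "tz": -1.5, "grip": 5.2},
    {"ax": 0, "ay": 0, "az": 0, "tx": 0.1, "ty": 0.1, "tz": -3, "grip": 5.2},
    {"ax": 0, "ay": 0, "az": 0, "tx": 0.1, "ty": 0.1, "tz": -4.2, "grip": 5.2},
    {"ax": 0, "ay": 0, "az": 0, "tx": 0.1, "ty": 0.1, "tz": -5, "grip": 5.2},
    {"ax": 0, "ay": 0, "az": 0, "tx": 0.1, "ty": 0.1, "tz": -5.4, "grip": 5.2},
    {"ax": 0, "ay": 0, "az": 0, "tx": 0.1, "ty": 0.1, "tz": -5.6, "grip": 5.2},
    {"ax": 0, "ay": 0, "az": 0, "tx": 0.1, "ty": 0.1, "tz": -5.6, "grip": 5.2},
    {"ax": 0, "ay": 0, "az": 0, "tx": 0.1, "ty": 0.1, "tz": -5.6, "grip": 5.2},
  ],
)

```text
time_s: 25.6
tool_pos: [0.6242, 0.2726, 0.0404]
orientation: [-90.0, -0.1, -9.8]
ft_force: [-0.1, 0.0, -6.2]
gripper_width: 0.0615
```

Call:
carry_out(
  rows=[
    {"ax": 0, "ay": 0, "az": 0, "tx": -0.1, "ty": 0, "tz": -0.2, "grip": 5.2},
    {"ax": 0, "ay": 0, "az": 0, "tx": -0.2, "ty": 0, "tz": -0.4, "grip": 5.2},
    {"ax": 0, "ay": 0, "az": 0, "tx": -0.2, "ty": 0, "tz": -0.6, "grip": 5.2},
    {"ax": 0, "ay": 0, "az": 0, "tx": -0.2, "ty": 0, "tz": -0.7, "grip": 5.2},
    {"ax": 0, "ay": 0, "az": 0, "tx": -0.2, "ty": 0, "tz": -0.8, "grip": 5.2},
    {"ax": 0, "ay": 0, "az": 0, "tx": -0.2, "ty": 0, "tz": -0.9, "grip": 5.2},
    {"ax": 0, "ay": 0, "az": 0, "tx": -0.2, "ty": 0, "tz": -0.9, "grip": 5.2},
    {"ax": 0, "ay": 0, "az": 0, "tx": -0.2, "ty": 0, "tz": -0.9, "grip": 5.2},
  ],
)

```text
time_s: 26.27
tool_pos: [0.6213, 0.2725, 0.0312]
orientation: [-90.0, 0.0, -9.8]
ft_force: [-3.4, -0.7, 0.5]
gripper_width: 0.0616
```

Call:
carry_out(
  rows=[
    {"ax": 0, "ay": 0, "az": 0, "tx": 0, "ty": 0, "tz": -0.1, "grip": 5.2},
    {"ax": 0, "ay": 0, "az": 0, "tx": 0, "ty": 0, "tz": -0.1, "grip": 6.2},
    {"ax": 0, "ay": 0, "az": 0, "tx": 0, "ty": 0, "tz": -0.1, "grip": 6.6},
    {"ax": 0, "ay": 0, "az": 0, "tx": 0, "ty": 0, "tz": -0.1, "grip": 7.2},
    {"ax": 0, "ay": 0, "az": 0, "tx": 0, "ty": 0, "tz": -0.1, "grip": 7.8},
    {"ax": 0, "ay": 0, "az": 0, "tx": 0, "ty": 0, "tz": -0.1, "grip": 7.8},
    {"ax": 0, "ay": 0, "az": 0, "tx": 0, "ty": 0, "tz": 1, "grip": 7.8},
    {"ax": 0, "ay": 0, "az": 0, "tx": 0, "ty": 0, "tz": 3, "grip": 7.8},
  ],
)

```text
time_s: 26.93
tool_pos: [0.6194, 0.2718, 0.0582]
orientation: [-90.1, 0.3, -9.8]
ft_force: [-0.2, -0.5, 0.2]
gripper_width: 0.0779
```

Call:
carry_out(
  rows=[
    {"ax": 0, "ay": 0, "az": 0, "tx": 0, "ty": 0, "tz": 3, "grip": 7.8},
    {"ax": 0, "ay": 0, "az": 0, "tx": 0, "ty": 0, "tz": 6, "grip": 8},
    {"ax": 0, "ay": 0, "az": 0, "tx": -1, "ty": -1, "tz": 9.5, "grip": 8},
    {"ax": 0, "ay": 0, "az": 0, "tx": -3, "ty": -4, "tz": 12, "grip": 8},
    {"ax": 0, "ay": 0, "az": 0, "tx": -5, "ty": -7, "tz": 14, "grip": 8},
    {"ax": 0, "ay": 0, "az": 0, "tx": -7, "ty": -10, "tz": 16, "grip": 8},
    {"ax": 0, "ay": 0, "az": 0, "tx": -9, "ty": -13, "tz": 18, "grip": 8},
    {"ax": 0, "ay": 0, "az": 0, "tx": -10, "ty": -15, "tz": 18, "grip": 8},
  ],
)

```text
time_s: 27.6
tool_pos: [0.5225, 0.1208, 0.2464]
orientation: [-89.9, -0.5, -9.8]
ft_force: [1.7, 0.7, 0.1]
gripper_width: 0.0802
```

Call:
carry_out(
  rows=[
    {"ax": 0, "ay": 0, "az": 0, "tx": -2, "ty": -2, "tz": 0, "grip": 8},
    {"ax": 0, "ay": 0, "az": 0, "tx": -4, "ty": -4, "tz": 0, "grip": 8},
    {"ax": 0, "ay": 0, "az": 0, "tx": -6, "ty": -6, "tz": 0, "grip": 8},
    {"ax": 0, "ay": 0, "az": 0, "tx": -6, "ty": -6, "tz": 0, "grip": 8},
    {"ax": 0, "ay": 0, "az": 0, "tx": -6, "ty": -6, "tz": 0, "grip": 8},
    {"ax": 0, "ay": 0, "az": 0, "tx": -6, "ty": -6, "tz": 0, "grip": 8},
    {"ax": 0, "ay": 0, "az": 0, "tx": -6, "ty": -6, "tz": 0, "grip": 8},
    {"ax": 0, "ay": 0, "az": 0, "tx": -6, "ty": -6, "tz": 0, "grip": 8},
  ],
)

```text
time_s: 28.27
tool_pos: [0.4622, 0.0631, 0.2407]
orientation: [-90.0, -0.0, -9.7]
ft_force: [-0.3, -0.4, 0.7]
gripper_width: 0.0802
```

```bash
python3 snap.py 17 wrist scene side
python3 - <<'E'
import cv2,pickle,numpy as np
from h import *
d=pickle.load(open("s0.pkl","rb"))
s,o=pickle.load(open("scene_17.pkl","rb"))
cv2.imwrite("pics/sc17.png",cv2.resize(s["image"][150:300,290:480,::-1],None,fx=4,fy=4,interpolation=cv2.INTER_CUBIC))
s2,_=pickle.load(open("side_17.pkl","rb"))
cv2.imwrite("pics/si17.png",cv2.resize(s2["image"][120:370,150:350,::-1],None,fx=2.4,fy=2.4,interpolation=cv2.INTER_CUBIC))
for n,a,b,r in (("scene",d["scene"],s,(375,205,440,265)),("side",d["side"],s2,(185,175,245,270))):
    x=a["image"][r[1]:r[3],r[0]:r[2]].astype(int)-b["image"][r[1]:r[3],r[0]:r[2]]
    print(n,"jar/gauge diff mean,frac>40",abs(x).mean().round(2),(abs(x).max(2)>40).mean().round(4))
E
```

```text
28.3667 [0.4619 0.063  0.2404] [-9.00e+01  1.00e-02 -9.74e+00] 0.08028611890223533 0.34 [ 0.19  0.02 -0.76]
scene jar/gauge diff mean,frac>40 2.21 0.0
side jar/gauge diff mean,frac>40 4.43 0.0
```

View pics/sc17.png

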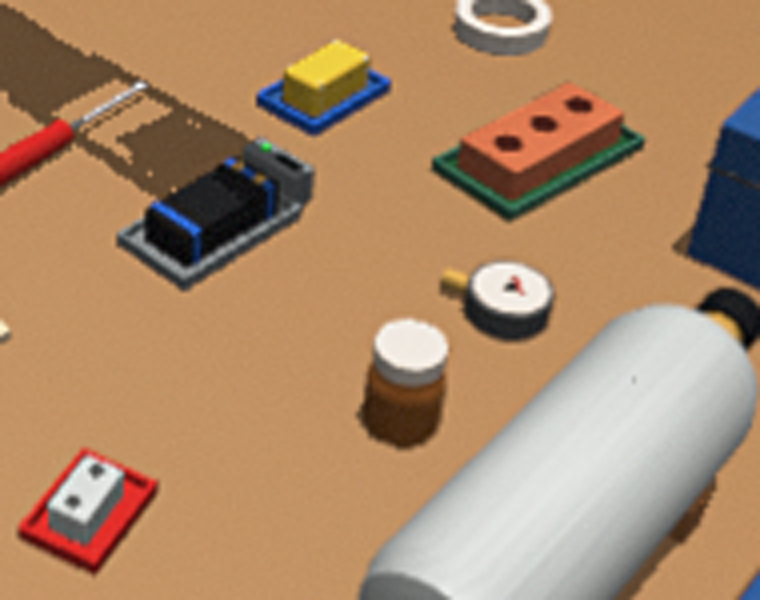

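View pics/si17.png

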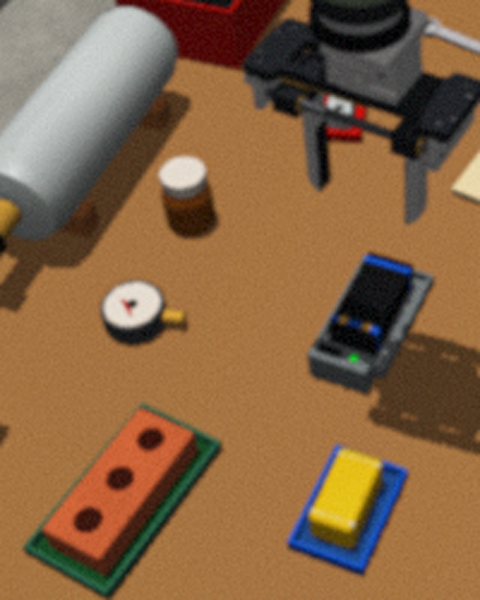

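View pics/wrist_17.png

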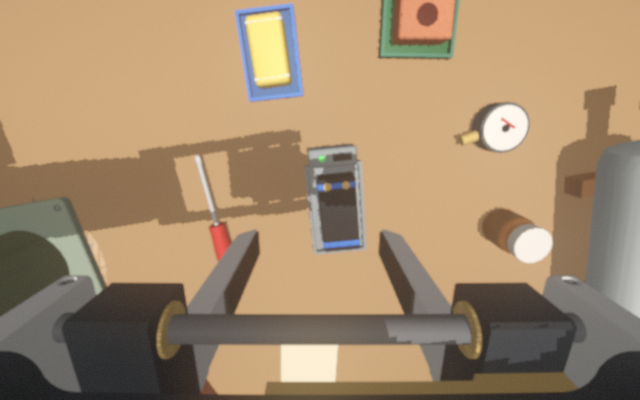

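Run:
```python
import pickle
from fit import *
W=pickle.load(open("wrist_17.pkl","rb")); S=(pickle.load(open("scene_17.pkl","rb"))[0],None); D=(pickle.load(open("side_17.pkl","rb"))[0],None)
# tray, inner, piece dims, tray pose
it=dict(anode=((.6152,-.2633,13),(.05,.07),(.03,.05,.026)),float=((.430,.2250,-2),(.062,.096),(.042,.076,.036)),battery=((.4795,.0112,-4),(.07,.124),(.05,.104,.034)),brick=((.622,.274,-9.8),(.082,.16),(.062,.14,.032)))
def masks(k,s):
    H=hsv(s)
    if k=="anode": return (H[...,1]<110)&(H[...,2]>70)
    if k=="float": return (H[...,0]>26)&(H[...,0]<46)&(H[...,1]>85)
    if k=="brick": return ((H[...,0]<19)|(H[...,0]>250))&(H[...,1]>80)
    return (H[...,2]<70)|((H[...,0]>140)&(H[...,0]<180)&(H[...,1]>110))
for k,(t,inn,(w,l,h)) in it.items():
    tp=(t[0],t[1],np.radians(t[2]))
    for n,(s,o) in dict(wrist=W,scene=S,side=D).items():
        if n=="wrist" and k in("anode","brick"): continue
        if n=="side" and k=="anode": continue
        m=cv2.morphologyEx(masks(k,s).astype(np.uint8),cv2.MORPH_CLOSE,np.ones((5,5),np.uint8)).astype(float)
        in_=raster(boxhull(s,tp,inn[0],inn[1],.005,.04,o),(0,0,640,400))>.2
        m*=in_
        p,e=fit([(s,m,roi_of(s,tp,w,l,.005,.005+h,o),o,None)],tp,w,l,.005,.005+h)
        a=p[2]-tp[2]; c,sn=np.cos(tp[2]),np.sin(tp[2]); dx,dy=p[0]-tp[0],p[1]-tp[1]
        lx,ly=c*dx+sn*dy,-sn*dx+c*dy
        hx=w/2*abs(np.cos(a))+l/2*abs(np.sin(a)); hy=l/2*abs(np.cos(a))+w/2*abs(np.sin(a))
        P=cloud(s,o); q=np.round(proj(s,[[p[0],p[1],.005+h]],o)[0]).astype(int)
        print(k,n,"off mm",round(lx*1e3,1),round(ly*1e3,1),"yaw",np.degrees(a).round(1),"margins",round((inn[0]/2-abs(lx)-hx)*1e3,1),round((inn[1]/2-abs(ly)-hy)*1e3,1),"err",round(e,3),"topz",np.nanmedian(P[q[1]-1:q[1]+2,q[0]-1:q[0]+2,2]).round(4))
```

```text
anode scene off mm 0.2 -0.9 yaw 4.8 margins 7.7 7.9 err 0.103 topz 0.029
float wrist off mm 1.0 -0.8 yaw 3.2 margins 7.0 8.1 err 0.134 topz 0.0416
float scene off mm 0.6 1.0 yaw 8.2 margins 4.2 6.4 err 0.143 topz 0.0392
float side off mm 0.6 -2.6 yaw 4.4 margins 6.5 5.9 err 0.124 topz 0.0413
battery wrist off mm -117.6 -52.4 yaw 56.5 margins -139.8 -39.9 err 1.0 topz 0.0016
battery scene off mm 9.5 -1.5 yaw -1.6 margins -1.0 7.8 err 0.171 topz 0.0383
battery side off mm -1.4 6.5 yaw 1.1 margins 7.7 3.1 err 0.139 topz 0.0399
brick scene off mm 0.2 2.2 yaw 2.6 margins 6.6 6.5 err 0.065 topz 0.0356
brick side off mm 0.1 -0.7 yaw 1.4 margins 8.3 8.6 err 0.067 topz 0.0385
```

Run:
```python
import pickle
from fit import *
out=[]
for f,c in (("wrist_17",(335,200)),("scene_17",(345,205))):
    s,o=pickle.load(open(f+".pkl","rb")); T=o if f[0]=="w" else None
    big=cv2.resize(s["image"][:,:,::-1],None,fx=6,fy=6,interpolation=cv2.INTER_CUBIC)
    for p,d,col in (((.4807,.0114,np.radians(-4)),(.05,.104,.005,.039),(255,0,255)),((.4795,.0112,np.radians(-4)),(.07,.124,.013,.0131),(0,255,255))):
        cv2.polylines(big,[np.round(boxhull(s,p,*d,T)*6+2.5).astype(int)],True,col,1)
    u,v=c[0]*6-200,c[1]*6-300; out.append(big[max(v,0):v+600,u:u+400])
cv2.imwrite("pics/bat17.png",np.hstack(out))
```

```text
(no output)
```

View pics/bat17.png

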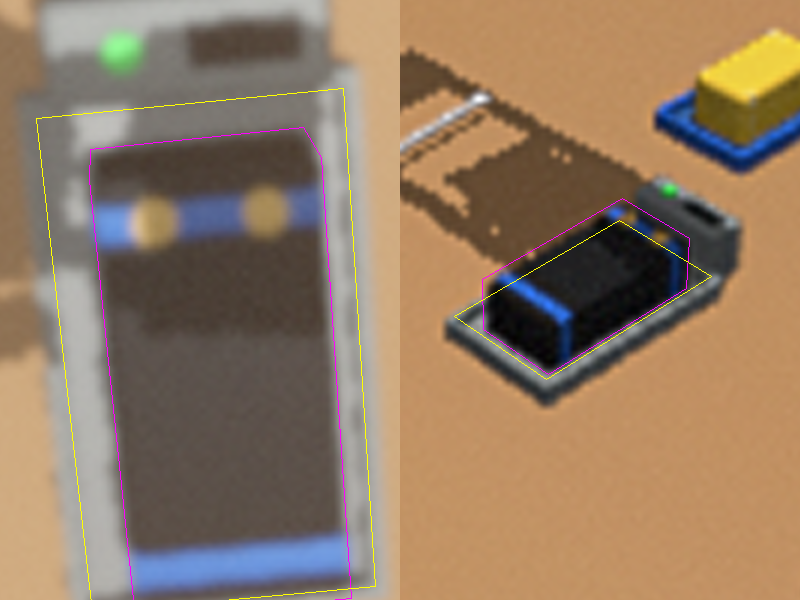

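```bash
python3 -c "
from rig import ctrl
print(ctrl.finish_job()); print(ctrl.observe()['time_s'])"
```

```text
the job is handed in; nothing more can be done
None
the job is handed in; nothing more can be done
```

I took the pile apart from the top down: anode into the nearer red dish, float block into the blue tray, battery into the charging dock and brick into the green tray. I lowered each piece before releasing it and handed the job in at about 28.4 s, with the gripper clear of everything.

**Final checks:**
- **Pieces:** All four lie flat and right way up inside their rims. Measured tops were within 3 mm of the expected heights. By the fits I trust, the anode, float and brick clear their rims by at least 4 mm.
- **Jar and gauge:** Their image regions matched the start pictures in both fixed cameras (no pixels changed noticeably).
- **Battery fits that disagreed:** The automatic fit failed in the wrist view. In the scene view it put the battery 9.5 mm off centre (1 mm past the rim), most likely because dark dock edges got into the mask. The side view gave at least 3 mm of margin. I went by the wrist overlay, where the battery matched its expected outline, about 3 mm off centre with about 7 mm of clearance at the sides.
- **Contact on lowering:** A clear force rise showed contact for the battery and the brick. The anode and float were too light for that, so I set them down by height.

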